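# Mark a batch of chisels

### The job

Load every chisel lying on the bench into the marking machine's carriage, one to a bay, handle down in both saddles and blade on the anvil, and push the carriage fully home under the head. Then reset the machine by turning its spring-return switch clockwise to the stop and letting it go; only after that slide the shutter fully aside, press the mark button all the way down, and close the shutter again before drawing the carriage fully out. Finish by laying the marked chisels flat, side by side, in the wooden tray, and never press the button with the carriage not home or disturb the other things on the bench.

Things in the scene. Friction and masses are not known exactly. Their poses are not given: they have to be found in the camera images.
- chisel_a: Chisel 165 mm long, 18 mm blade, about 130 g; may be absent (2 or 3 of 4 present). Origin: mid-length, on the handle's axis (12 mm up); x to the cutting edge, z up. Octagonal handle 24 mm wide and high, x = -82 to 12 mm, blade 4 mm thick on to 82 mm, in the middle of the handle's height. Balances at x = -3 mm; grip across the handle at x = -20 mm. Either face may be up
- chisel_b: Chisel 165 mm long, 22 mm blade, about 130 g; may be absent (2 or 3 of 4 present). Origin: mid-length, on the handle's axis (12 mm up); x to the cutting edge, z up. Octagonal handle 24 mm wide and high, x = -82 to 12 mm, blade 4 mm thick on to 82 mm, in the middle of the handle's height. Balances at x = -3 mm; grip across the handle at x = -20 mm. Either face may be up
- chisel_c: Chisel 165 mm long, 26 mm blade, about 130 g; may be absent (2 or 3 of 4 present). Origin: mid-length, on the handle's axis (12 mm up); x to the cutting edge, z up. Octagonal handle 24 mm wide and high, x = -82 to 12 mm, blade 4 mm thick on to 82 mm, in the middle of the handle's height. Balances at x = -3 mm; grip across the handle at x = -20 mm. Either face may be up
- chisel_d: Chisel 165 mm long, 32 mm blade, about 130 g; may be absent (2 or 3 of 4 present). Origin: mid-length, on the handle's axis (12 mm up); x to the cutting edge, z up. Octagonal handle 24 mm wide and high, x = -82 to 12 mm, blade 4 mm thick on to 82 mm, in the middle of the handle's height. Balances at x = -3 mm; grip across the handle at x = -20 mm. Either face may be up
- marker: grey pin-marking machine, fixed. Origin: on the bench, on its centre line. x = -109 to 109 mm: bed 18 mm high from y = -130 mm; head cover over y = 55 to 250, deck (top) at z = 165, open slot below it, 88 mm high, facing -y, for the carriage; controller 130 mm high, y = 255 to 405. On the deck at x = -50 the shutter with the button under it, at x = 48 the selector (its reset switch)
- carriage (a joint): work carriage of the machine, slides along the machine's y: 0 = drawn fully out, 0.100 m = fully home under the head cover; stays where it is left, friction 2.5 N. May start up to 20 mm in; more than about 10 mm in, the head cover already overhangs the place of the blades' tips
- carriage_bed (a point): middle of the carriage plate's top (190 x 170 mm, z = 40 mm), moves with it, machine axes. 3 bays along y at x = -58, 0, 58 mm: each 2 saddles (y = -75 to -60, -2 to 10 mm) with open notches 32 wide, 14 deep for a handle, which lies on the plate, and a 9 mm high anvil (y = 23 to 83) for the blade. A chisel belongs with its origin at y = 0 within 20 mm, its x along +y (blade to the head), level
- carriage_grip (a point): point on the carriage's pull grip, an upright steel bar 24 mm wide in x, 14 mm in y, at the carriage's -y end, 98 mm from point carriage_bed; the point is 36 mm above the carriage plate's top and 14 mm below the top of the bar; moves with the carriage
- selector (a joint): spring-return reset switch, a black bar handle on the deck turned about the vertical: 0 = rest (bar along the machine's x), grows clockwise seen from above to its stop at 1.05 rad. The spring takes 0.05 N m at rest, 0.17 N m at the stop, and brings it back when let go
- selector_grip (a point): point on the selector's axis 35 mm above the deck, where to grip its bar: 46 mm long, 14 mm thick, 36 mm high, its top 13 mm above this point. Turns with the selector, x along the bar
- shutter (a joint): sliding shutter over the mark button: 0 = button covered, 0.058 m = slid fully aside towards the machine's +y, button uncovered; stays where it is left, friction 2 N
- shutter_fin (a point): point in the shutter's upright black finger fin, 9 mm thick in x, 32 mm long in y, 28 mm high: mid-fin in x and y, 17 mm above the shutter plate and 11 mm below the fin's top. The plate is 70 x 60 mm, its top 31 mm above the deck; guide strips 68 mm apart stand beside it as high as the plate's top
- mark_button (a joint): push button under the shutter: 0 = up, 0.006 m = fully pressed; spring, 5 N when fully down
- mark_button_top (a point): centre of the button's top, 36 mm across, 22 mm above the deck, 10 mm above its housing; with the shutter fully aside the plate's edge is 28 mm from this point in +y
- tray: shallow wooden tray for finished work, fixed. Origin: centre of its underside. Outside 216 mm in x, 246 mm in y, walls 8 mm thick and 26 mm high, floor 6 mm thick; room for three chisels side by side along x
- oilstone: sharpening stone in a wooden base, 200 x 65 x 36 mm; a bystander, origin at its underside
- bench_file: flat file with a wooden handle, 310 mm long, 25 mm high; a bystander, origin at its underside
- mallet: joiner's wooden mallet lying flat, 260 mm long, 75 mm high, origin at the handle's end, at bench level; a bystander
- wax_tin: round aluminium tin, 50 mm across, 24 mm high; a bystander, origin at its underside
- glue_bottle: red plastic bottle, 64 mm across, 170 mm high; a bystander, origin at its underside
- drill: cordless drill standing on its battery, 210 mm high; a bystander, origin at its underside

How it is judged:
On the way, in this order (a step that is already met when the one before it is completed fails the run):
1. every chisel present lies in a bay of the carriage (handle in both saddles, down on the plate, blade over the anvil) and the fingers are off it ((x of chisel_a in the frame of carriage_bed between -0.065 and -0.051 m or x of chisel_a in the frame of carriage_bed between -0.007 and 0.007 m or x of chisel_a in the frame of carriage_bed between 0.051 and 0.065 m) and y of chisel_a in the frame of carriage_bed between -0.02 and 0.02 m and z of chisel_a in the frame of carriage_bed between 0.006 and 0.017 m and x of carriage_grip in the frame of chisel_a below -0.05 m and angle between the z axis of each of chisel_a, chisel_b, chisel_c, chisel_d and the z axis of carriage_bed, either way round below 0.1 rad and (x of chisel_b in the frame of carriage_bed between -0.065 and -0.051 m or x of chisel_b in the frame of carriage_bed between -0.007 and 0.007 m or x of chisel_b in the frame of carriage_bed between 0.051 and 0.065 m) and y of chisel_b in the frame of carriage_bed between -0.02 and 0.02 m and z of chisel_b in the frame of carriage_bed between 0.006 and 0.017 m and x of carriage_grip in the frame of chisel_b below -0.05 m and (x of chisel_c in the frame of carriage_bed between -0.065 and -0.051 m or x of chisel_c in the frame of carriage_bed between -0.007 and 0.007 m or x of chisel_c in the frame of carriage_bed between 0.051 and 0.065 m) and y of chisel_c in the frame of carriage_bed between -0.02 and 0.02 m and z of chisel_c in the frame of carriage_bed between 0.006 and 0.017 m and x of carriage_grip in the frame of chisel_c below -0.05 m and (x of chisel_d in the frame of carriage_bed between -0.065 and -0.051 m or x of chisel_d in the frame of carriage_bed between -0.007 and 0.007 m or x of chisel_d in the frame of carriage_bed between 0.051 and 0.065 m) and y of chisel_d in the frame of carriage_bed between -0.02 and 0.02 m and z of chisel_d in the frame of carriage_bed between 0.006 and 0.017 m and x of carriage_grip in the frame of chisel_d below -0.05 m and contact force between the fingers and chisel_a below 0.2 N and contact force between the fingers and chisel_b below 0.2 N and contact force between the fingers and chisel_c below 0.2 N and contact force between the fingers and chisel_d below 0.2 N), for 0.2 s.
2. the carriage is fully home (within 4 mm) with the chisels in their bays (value of joint carriage above 0.096 m and (x of chisel_a in the frame of carriage_bed between -0.065 and -0.051 m or x of chisel_a in the frame of carriage_bed between -0.007 and 0.007 m or x of chisel_a in the frame of carriage_bed between 0.051 and 0.065 m) and y of chisel_a in the frame of carriage_bed between -0.02 and 0.02 m and z of chisel_a in the frame of carriage_bed between 0.006 and 0.017 m and x of carriage_grip in the frame of chisel_a below -0.05 m and angle between the z axis of each of chisel_a, chisel_b, chisel_c, chisel_d and the z axis of carriage_bed, either way round below 0.1 rad and (x of chisel_b in the frame of carriage_bed between -0.065 and -0.051 m or x of chisel_b in the frame of carriage_bed between -0.007 and 0.007 m or x of chisel_b in the frame of carriage_bed between 0.051 and 0.065 m) and y of chisel_b in the frame of carriage_bed between -0.02 and 0.02 m and z of chisel_b in the frame of carriage_bed between 0.006 and 0.017 m and x of carriage_grip in the frame of chisel_b below -0.05 m and (x of chisel_c in the frame of carriage_bed between -0.065 and -0.051 m or x of chisel_c in the frame of carriage_bed between -0.007 and 0.007 m or x of chisel_c in the frame of carriage_bed between 0.051 and 0.065 m) and y of chisel_c in the frame of carriage_bed between -0.02 and 0.02 m and z of chisel_c in the frame of carriage_bed between 0.006 and 0.017 m and x of carriage_grip in the frame of chisel_c below -0.05 m and (x of chisel_d in the frame of carriage_bed between -0.065 and -0.051 m or x of chisel_d in the frame of carriage_bed between -0.007 and 0.007 m or x of chisel_d in the frame of carriage_bed between 0.051 and 0.065 m) and y of chisel_d in the frame of carriage_bed between -0.02 and 0.02 m and z of chisel_d in the frame of carriage_bed between 0.006 and 0.017 m and x of carriage_grip in the frame of chisel_d below -0.05 m), for 0.2 s.
3. the selector is turned to its stop (beyond 0.95 rad) with the carriage home (value of joint selector above 0.95 rad and value of joint carriage above 0.096 m), for 0.1 s.
4. the selector is let go and has sprung back (below 0.1 rad) (value of joint selector below 0.1 rad and contact force between the fingers and selector below 0.1 N), for 0.1 s.
5. the shutter is fully aside (beyond 0.053 m) (value of joint shutter above 0.053 m), for 0.1 s.
6. the button is pressed fully down (beyond 5 mm) with the shutter aside, the carriage home and every chisel in its bay (all of step 2 and value of joint mark_button above 0.005 m and value of joint shutter above 0.045 m), for 0.05 s.
7. the shutter is closed again (below 5 mm), the carriage still home (value of joint shutter below 0.005 m and value of joint carriage above 0.08 m), for 0.1 s.
8. the carriage is drawn fully out (below 5 mm) (value of joint carriage below 0.005 m), for 0.1 s.
At the end, for the whole second after the job is handed in: every chisel present lies flat on the tray's floor (within 0.12 rad of level, its axis within 6 mm of its resting height, inside the walls), at rest; the carriage is out (within 8 mm), the shutter closed (within 6 mm), the selector and the button sprung back (z of chisel_a in the frame of tray between 0.012 and 0.024 m and angle between the z axis of each of chisel_a, chisel_b, chisel_c, chisel_d and the z axis of tray, either way round below 0.12 rad and linear speed of each of chisel_a, chisel_b, chisel_c, chisel_d below 0.02 m/s and x of chisel_a in the frame of tray between -0.1 and 0.1 m and y of chisel_a in the frame of tray between -0.115 and 0.115 m and z of chisel_b in the frame of tray between 0.012 and 0.024 m and x of chisel_b in the frame of tray between -0.1 and 0.1 m and y of chisel_b in the frame of tray between -0.115 and 0.115 m and z of chisel_c in the frame of tray between 0.012 and 0.024 m and x of chisel_c in the frame of tray between -0.1 and 0.1 m and y of chisel_c in the frame of tray between -0.115 and 0.115 m and z of chisel_d in the frame of tray between 0.012 and 0.024 m and x of chisel_d in the frame of tray between -0.1 and 0.1 m and y of chisel_d in the frame of tray between -0.115 and 0.115 m and value of joint carriage below 0.008 m and value of joint shutter below 0.006 m and value of joint selector below 0.1 rad and value of joint mark_button below 0.0015 m); the robot touches nothing.
It fails at once if the button is pressed with the carriage not home (value of joint mark_button above 0.003 m and value of joint carriage below 0.09 m).
It fails at once if one of the other things on the bench (stone, file, mallet, tin, bottle, drill) is shifted by more than 40 mm (distance of any of oilstone, bench_file, mallet, wax_tin, glue_bottle, drill from where it was at the start of the episode above 0.04 m).
Of chisel_a, chisel_b, chisel_c, chisel_d only 2 to 3 are there at a start; the rules pass over those that are not, and their reading is None.
At some moment in a run one of chisel_a, chisel_b, chisel_c, chisel_d may be knocked a few centimetres aside while the robot is not near it.
Once in a run the grip may slacken for a moment while it holds something.
It also fails if it takes over 210 s, if anything falls off the work surface, if the arm or the gripper's body presses on something with over 40 N, if the wrist force passes 120 N, or if a joint passes its speed limit or range.

### The arm

A 7-joint arm with a two-finger parallel gripper is mounted at the origin on the work surface. World frame = base frame: x ahead of the robot, y to its left, z up, the work surface at z = 0. Lengths are in m, angles in rad, forces in N, time in s.
With the tool pointing down it reaches from about 0.4 to 0.85 m from the base axis. Payload 4.5 kg.
Tool frame: the origin (TCP) lies midway between the tips of the shut fingers; the grasp point (between the pads) lies 19 mm behind it; z points along the fingers, y is the line along which they close (so a half turn about z gives the same grasp; the last joint's range is limited). The gripper opens to 88 mm and grips with 3 to 60 N. Pads are 18 mm wide; open, the fingers measure 123 mm over their backs; the gripper's body (75 mm by 187 mm) begins 45 mm behind the grasp point.
Start: joints at [-1.195, 0.689, -0.195, 1.565, 0.157, 0.902, -0.215], TCP at [0.209, 0.589, 0.217] pointing down, gripper open.
Joint ranges: [-3.01, 3.01], [-0.46, 2.08], [-1.47, 1.51], [0.13, 2.56], [-1, 4.14], [0.04, 2.09], [-2.66, 2.66]. Speed limits (rad/s): [2.57, 2.57, 3.14, 3.14, 3.14, 3.14, 3.14].

### API

Orientations are given as a unit quaternion [x, y, z, w].
In Python, from plant import * gives the robot as it stands.
- The arm moves only by the tool send_rows, never from a script. Its argument "targets" is a list of rows, each a list of 2 entries, a list of its own where there are three numbers: the shift along the tool's x, y, z in units of 0.3 m (1.0 is 0.3 m), then the turn, a rotation vector about the tool's x, y, z in units of pi rad (1.0 is pi rad). A call has 1 to 12 rows; each row is the pose to reach, as a shift and turn from the pose commanded when the call began, along the tool's axes at that moment, turning the shorter way round; what a row does not reach only later rows make up. A row lasts 1/8 s, in which the tool goes at most 62.5 mm and 10.7 degrees, less where a joint would pass 70% of its speed; a pose out of reach is approached as far as the arm can. A call with a number of a shift or a turn outside -1 to 1 is refused whole. A call with a gripper value outside its range is refused whole. "fingers" is the opening, from 0 (shut) to 1 (fully open), set as the call begins (left out, the last holds). The fingers move at their own pace and stop on an object; "newtons" is the grip in N (left out, the last holds). Time passes only in rows, so rows that repeat a pose let the fingers close. It gives the time, the measured TCP pose, the force, the opening and the grip force at its end, in the units of the state.
- get_state(): the state, without advancing time (a new reading comes with each control period).
- snapshot(name): name is "scene" or "top" or "wrist"; returns a dict with "img" (400x640x3 uint8, blue, green, red), "fx", "fy", "cx", "cy" (pixels), "cam_to_world" (4x4, takes a point from camera to world coordinates); the wrist camera has in their place "T_tool_cam" (4x4, takes a point from camera to tool coordinates, whose origin is the TCP and whose axes are the flange's). Camera axes: x right, y down, z forward; pixel columns grow to the right and rows downward; lengths in m; the calibration is good to about 2 mm. A picture is of the moment at which its call begins: read the wrist's pose just before it. There is no depth.
- finish_job(): hands the job in; it is judged then, once.
The state is a dict: "clock": time; "q": joint angles; "qd": joint speeds; "joint_torque": joint torques, N m; "tool_pos": TCP position; "eef_rot": TCP orientation; "contact_force": force on the tool from outside, world axes, zero at the start; "moment": the same for the moment, N m; "opening": opening from 0.0 (shut) to 1.0 (fully open); "finger_force": force on a finger pad.
Only numpy, scipy, OpenCV 4.12 (cv2) and the standard library are available. Lean on these libraries where they do the work, as an engineer would, in place of code of your own. Each camera call takes 0.05 s, during which the arm holds its last target. There are 200 camera calls.

## Working session

There is one attempt and no reset: what is moved stays moved. The work goes in short steps, Python scripts to look and compute and a tool call to move; the robot and the scene stay as the last step left them, time stands still between calls to the robot, and variables do not carry over. Pictures are saved under pics/ and viewed, at most 14 in all, crops included, and the job is handed in when it is done.

Besides the shell and the picture viewer there is one more tool, called after "Request:" as name([rows], argument=value, ...), one row to a line, values as JSON. send_rows: Moves the arm, as the interface text tells. Its arguments: {"type":"object","properties":{"targets":{"type":"array"},"fingers":{"type":"number"},"newtons":{"type":"number"}},"required":["targets"]}

```bash
ls; mkdir -p pics; python3 - <<'E'
from plant import *
import cv2,pickle
s=get_state();print({k:s[k] for k in('clock','tool_pos','eef_rot','opening')})
d={}
for n in('scene','top'):
    r=snapshot(n);d[n]=r;cv2.imwrite(f'pics/{n}0.png',r['img']);print(n,r['fx'],r['fy'],r['cx'],r['cy']);print(r['cam_to_world'])
pickle.dump(d,open('cam.pkl','wb'))
r=snapshot('wrist');print(r['T_tool_cam'],r['fx'])
E
```

```text
pics
{'clock': 0.0, 'tool_pos': array([0.20929381, 0.58818415, 0.21621519]), 'eef_rot': array([ 1.70018877e-01,  9.85440362e-01, -9.29775958e-04, -9.61483806e-05]), 'opening': 1.000509296813111}
scene 434.891567536106 434.891567536106 321.28437001212217 204.54611096953488
[[ 0.79804993  0.38884469 -0.46034349  1.18448566]
 [ 0.6025363  -0.50460062  0.61832695 -1.03546643]
 [ 0.00814354 -0.77082944 -0.63698953  1.07350248]
 [ 0.          0.          0.          1.        ]]
top 428.650640412609 428.650640412609 324.18410897354903 197.92833564358244
[[-0.02275749 -0.99007119  0.13871244  0.32142956]
 [-0.99961128  0.02476966  0.01279685 -0.12588978]
 [-0.01610566 -0.13836729 -0.99025002  1.45205598]
 [ 0.          0.          0.          1.        ]]
[[-1.99895659e-04 -9.56330687e-01 -2.92286805e-01  7.65074477e-02]
 [ 9.99999788e-01 -1.00508347e-05 -6.51017056e-04 -6.06519580e-04]
 [ 6.19649862e-04 -2.92286873e-01  9.56330487e-01 -1.68028187e-01]
 [ 0.00000000e+00  0.00000000e+00  0.00000000e+00  1.00000000e+00]] 331.76608672248983
```

View pics/top0.png

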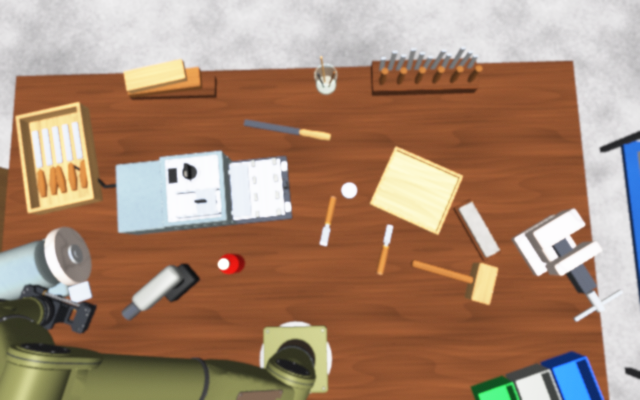

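View pics/scene0.png

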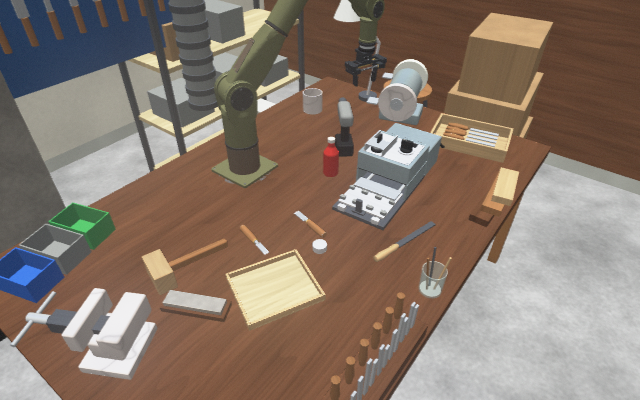

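The top view shows two chisels, near (328,222) and (385,250). The tray is at (416,190) and the machine spans (115–290, 150–232), with its −y end to the right. The wax tin is at (349,190).

```bash
python3 - <<'E'
import cv2
a=cv2.imread('pics/top0.png')
cv2.imwrite('pics/c1.png',cv2.resize(a[145:240,110:300],None,fx=4.2,fy=4.2,interpolation=cv2.INTER_CUBIC))
cv2.imwrite('pics/c2.png',cv2.resize(a[140:285,310:470],None,fx=4,fy=4,interpolation=cv2.INTER_CUBIC))
E
```

```text
(no output)
```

View pics/c1.png

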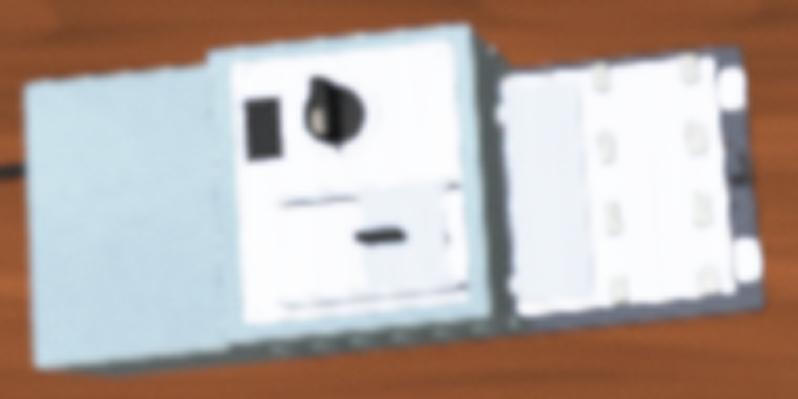

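View pics/c2.png

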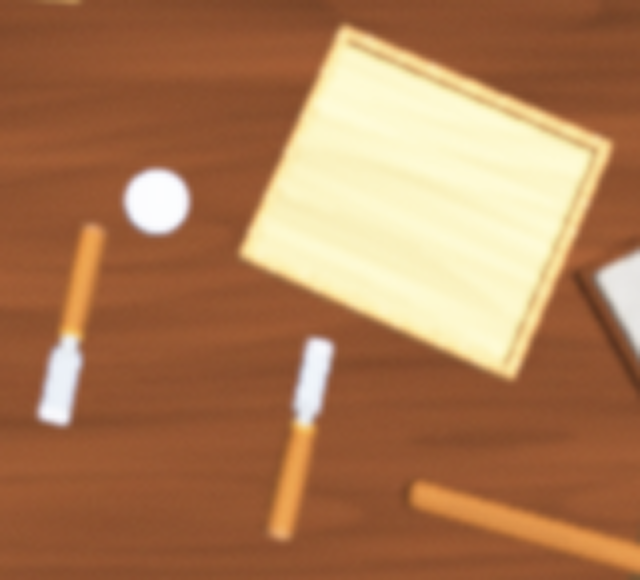

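Crops: the tray corners in c2 are (343,25), (612,143), (513,380) and (240,255). Chisel 1 runs from its handle end at (93,226) to its tip at (54,418). Chisel 2 runs from (280,535) to its tip at (320,340). In c1 the head deck corners are (208,50), (470,25), (490,320) and (228,340).

```bash
cat > h.py <<'E'
import numpy as np,pickle,cv2
from scipy.optimize import least_squares
from scipy.spatial.transform import Rotation as R
def topcam():
    return pickle.load(open('cam.pkl','rb'))
def ray(cam,T,uv,z):
    d=T[:3,:3]@np.array([(uv[0]-cam['cx'])/cam['fx'],(uv[1]-cam['cy'])/cam['fy'],1]);o=T[:3,3]
    return o+d*(z-o[2])/d[2]
def proj(cam,T,P):
    p=(np.asarray(P)-T[:3,3])@T[:3,:3]
    return np.c_[cam['fx']*p[:,0]/p[:,2]+cam['cx'],cam['fy']*p[:,1]/p[:,2]+cam['cy']]
def w(pose,P):   # pose x,y,yaw ; P local
    P=np.atleast_2d(P);c,s=np.cos(pose[2]),np.sin(pose[2])
    return np.c_[pose[0]+c*P[:,0]-s*P[:,1],pose[1]+s*P[:,0]+c*P[:,1],P[:,2]]
def fit(cam,T,P,uv,x0):
    r=least_squares(lambda q:(proj(cam,T,w(q,P))-uv).ravel(),x0)
    return r.x,r.fun.reshape(-1,2)
E
python3 - <<'E'
from h import *
c=topcam()['top'];T=np.array(c['cam_to_world'])
f1=lambda L:np.array([[110-.5+.5/4.2+u/4.2,145-.5+.5/4.2+v/4.2] for u,v in L])
f2=lambda L:np.array([[310-.4+u/4,140-.4+v/4] for u,v in L])
m,e=fit(c,T,np.array([[.109,.25,.165],[.109,.055,.165],[-.109,.055,.165],[-.109,.25,.165],[.109,.405,.13],[-.109,.405,.13],[.048,.405-.405+.1525,.19]])[:6],f1([(208,50),(470,25),(490,320),(228,340),(24,85),(35,368)]),[.6,.3,0])
print('marker',m,'\n',e.round(1))
t,e=fit(c,T,np.array([[.108,.123,.026],[.108,-.123,.026],[-.108,-.123,.026],[-.108,.123,.026]]),f2([(343,25),(612,143),(513,380),(240,255)]),[.5,-.2,0])
print('tray',t,e.round(1))
for h_,t_ in (((93,226),(54,418)),((280,535),(320,340))):
    a=ray(c,T,f2([h_])[0],.018);b=ray(c,T,f2([t_])[0],.014)
    print(a,b,np.linalg.norm(b-a),(a+b)/2,np.degrees(np.arctan2(*(b-a)[1::-1])))
for n,uv,z in (('bottle',(232,263),.1),('tin',(349,190),.024),('carrgrip',(110+740/4.2,145+168/4.2),.09),('fin',(110+382/4.2,145+236/4.2),.22),('sel',(110+335/4.2,145+112/4.2),.2),('drill',(180,285),.1),('mallet',(413,264),.02)):
    p=ray(c,T,uv,z);d=p[:2]-m[:2];cs,sn=np.cos(m[2]),np.sin(m[2]);print(n,p.round(3),'in marker',(cs*d[0]+sn*d[1]).round(3),(-sn*d[0]+cs*d[1]).round(3))
E
```

```text
marker [0.55443453 0.13962426 0.07887079] 
 [[ 0.2  0.1]
 [ 0.6 -0.4]
 [ 0.7 -0.7]
 [-1.1  1.1]
 [-0.1 -0.6]
 [-0.4  0.4]]
tray [ 0.54221228 -0.41715383 -0.45431826] [[ 0.   0.3]
 [ 0.   0.3]
 [-0.1 -0.5]
 [ 0.  -0. ]]
[ 0.52781402 -0.13677952  0.018     ] [ 0.36739279 -0.10014643  0.014     ] 0.16459937302704197 [ 0.4476034  -0.11846297  0.016     ] 167.13675183957344
[ 0.26721718 -0.28397432  0.018     ] [ 0.42718128 -0.32438411  0.014     ] 0.16503776818963858 [ 0.34719923 -0.30417922  0.016     ] -14.177323546984294
bottle [0.312 0.185 0.1  ] in marker -0.238 0.064
tin [ 0.546 -0.192  0.024] in marker -0.034 -0.33
carrgrip [0.557 0.013 0.09 ] in marker -0.007 -0.126
fin [0.493 0.249 0.22 ] in marker -0.052 0.114
sel [0.586 0.29  0.2  ] in marker 0.043 0.148
drill [0.248 0.347 0.1  ] in marker -0.289 0.231
mallet [ 0.295 -0.395  0.02 ] in marker -0.301 -0.512
```

```bash
cat >> h.py <<'E'
import json,os,math
def down(psi):  # yaw of tool x in world, deg, tool pointing down
    p=np.radians(psi);c,s=np.cos(p),np.sin(p)
    return R.from_matrix(np.array([[c,s,0],[s,-c,0],[0,0,-1]]))
def cmd():
    return json.load(open('cmd.json'))
def plan(wps,step=.055,reset=None):
    """wps: (x,y,z,psi[,step]); prints calls with rows in tool units, keeps the commanded pose in cmd.json"""
    if reset is not None: p,q=np.array(reset['tool_pos']),R.from_quat(reset['eef_rot'])
    else: c=cmd();p,q=np.array(c[0]),R.from_quat(c[1])
    p0,q0=p,q;rows=[];calls=[]
    for wp in wps:
        P=np.array(wp[:3]);Q=down(wp[3]);st=wp[4] if len(wp)>4 else step
        n=max(1,math.ceil(np.linalg.norm(P-p)/st),math.ceil(np.degrees((q.inv()*Q).magnitude())/10))
        pa,rv=p,(q.inv()*Q).as_rotvec();qa=q
        for k in range(1,n+1):
            pk=pa+(P-pa)*k/n;qk=qa*R.from_rotvec(rv*k/n)
            s=q0.inv().apply(pk-p0)/.3
            if len(rows)==12 or np.abs(s).max()>1:
                calls.append(rows);rows=[];p0,q0=p,q;s=q0.inv().apply(pk-p0)/.3
            s=s.round(3);t=((q0.inv()*qk).as_rotvec()/np.pi).round(3)
            rows.append([s.tolist(),t.tolist()]);p=p0+q0.apply(s*.3);q=q0*R.from_rotvec(t*np.pi)
    calls.append(rows)
    for c in calls: print(json.dumps(c).replace(' ','').replace('-0.0,','0,').replace('-0.0]','0]').replace('0.0,','0,').replace('0.0]','0]'))
    json.dump([p.tolist(),q.as_quat().tolist()],open('cmd.json','w'))
E
python3 - <<'E'
from h import *
from plant import *
plan([(.209,.588,.35,160.4),(.5,.25,.35,160),(.467,-.123,.25,167.1)],reset=get_state())
E
```

```text
[[[0,-0.001,-0.148],[0,0,0]],[[0,-0.001,-0.297],[0,0,0]],[[0.001,-0.002,-0.445],[0,0,0]],[[-0.143,-0.084,-0.445],[0,0,0]],[[-0.286,-0.166,-0.445],[0,0,0.001]],[[-0.43,-0.248,-0.445],[0,0,0.001]],[[-0.573,-0.329,-0.445],[0,0,0.001]],[[-0.717,-0.411,-0.445],[0,0,0.001]],[[-0.86,-0.493,-0.444],[0,0,0.002]]]
[[[-0.144,-0.081,0],[0,0,0]],[[-0.288,-0.162,0],[0,0,0]],[[-0.432,-0.243,0],[0,0,0]],[[-0.472,-0.394,0.042],[0,0,-0.005]],[[-0.512,-0.544,0.084],[0,0,-0.01]],[[-0.552,-0.695,0.126],[0,0,-0.015]],[[-0.592,-0.846,0.167],[0,0,-0.02]],[[-0.633,-0.997,0.209],[0,0,-0.024]]]
[[[-0.028,-0.153,0.042],[0,0,-0.005]],[[-0.057,-0.306,0.084],[0,0,-0.01]],[[-0.085,-0.46,0.126],[0,0,-0.015]]]
```

Request:
send_rows([
  [[0,0,-0.445],[0,0,0]],
  [[0,0,-0.445],[0,0,0]],
  [[0,0,-0.445],[0,0,0]],
  [[-0.86,-0.493,-0.444],[0,0,0.002]],
  [[-0.86,-0.493,-0.444],[0,0,0.002]],
  [[-0.86,-0.493,-0.444],[0,0,0.002]],
  [[-0.86,-0.493,-0.444],[0,0,0.002]],
  [[-0.86,-0.493,-0.444],[0,0,0.002]],
  [[-0.86,-0.493,-0.444],[0,0,0.002]],
], fingers=0.7, newtons=25)

```text
clock: 1.27
tool_pos: [0.406, 0.3582, 0.349]
eef_rot: [0.177, 0.984, -0.002, 0.0]
contact_force: [-0.2, 1.1, 0.3]
opening: 0.701
finger_force: 0.0
```

Request:
send_rows([
  [[-0.432,-0.243,0],[0,0,0]],
  [[-0.432,-0.243,0],[0,0,0]],
  [[-0.432,-0.243,0],[0,0,0]],
  [[-0.633,-0.997,0.209],[0,0,-0.024]],
  [[-0.633,-0.997,0.209],[0,0,-0.024]],
  [[-0.633,-0.997,0.209],[0,0,-0.024]],
  [[-0.633,-0.997,0.209],[0,0,-0.024]],
  [[-0.633,-0.997,0.209],[0,0,-0.024]],
  [[-0.633,-0.997,0.209],[0,0,-0.024]],
])

```text
clock: 2.4
tool_pos: [0.4793, 0.0188, 0.2872]
eef_rot: [0.135, 0.991, 0.001, -0.0]
contact_force: [0.6, 0.4, -0.6]
opening: 0.695
finger_force: 0.0
```

Request:
send_rows([
  [[-0.085,-0.46,0.126],[0,0,-0.015]],
  [[-0.085,-0.46,0.126],[0,0,-0.015]],
  [[-0.085,-0.46,0.126],[0,0,-0.015]],
  [[-0.085,-0.46,0.126],[0,0,-0.015]],
  [[-0.085,-0.46,0.126],[0,0,-0.015]],
])

```text
clock: 3.02
tool_pos: [0.468, -0.1199, 0.25]
eef_rot: [0.11, 0.994, 0.001, 0.001]
contact_force: [0.4, 1.1, 0.8]
opening: 0.7
finger_force: 0.0
```

```bash
cat >> h.py <<'E'
def look(name,plant):
    s=plant.get_state();r=plant.snapshot('wrist')
    T=np.eye(4);T[:3,:3]=R.from_quat(s['eef_rot']).as_matrix();T[:3,3]=s['tool_pos']
    c={k:r[k] for k in('fx','fy','cx','cy')};T=T@np.array(r['T_tool_cam'])
    cv2.imwrite(f'pics/{name}.png',r['img']);pickle.dump((c,T),open(f'{name}.pkl','wb'))
    C=cmd();e=R.from_quat(s['eef_rot'])
    print('t',s['clock'],'pos',np.round(s['tool_pos'],4),'err',np.round(s['tool_pos']-np.array(C[0]),4),'rot err deg',np.degrees((R.from_quat(C[1]).inv()*e).as_rotvec()).round(2),'q',np.round(s['q'],2),'open',round(s['opening'],3),'F',np.round(s['contact_force'],1))
E
python3 - <<'E'
from h import *
import plant
look('w1',plant)
E
```

```text
t 3.025 pos [ 0.468  -0.1199  0.25  ] err [0.0011 0.0032 0.0001] rot err deg [-0.18 -0.05 -0.23] q [ 0.27  0.46 -0.17  1.94  0.11  0.75  1.39] open 0.7 F [0.4 1.1 0.8]
```

View pics/w1.png

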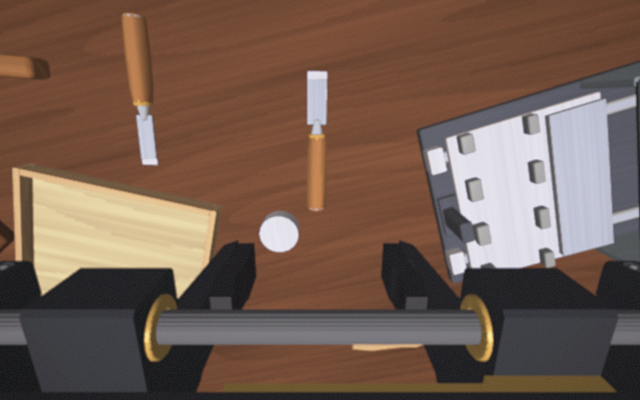

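The wrist view shows chisel 1 from its tip at (317,71) to its end at (316,210), and chisel 2 from its end at (133,14) to its tip at (150,163). The saddle posts form two columns near x=475 and x=538, and the anvil is to their right.

```bash
python3 - <<'E'
from h import *
import cv2
c,T=pickle.load(open('w1.pkl','rb'))
for n,a,b in(('c1',(316,210),(317,71)),('c2',(134,14),(150,163))):
    A=ray(c,T,a,.016);B=ray(c,T,b,.014);d=(B-A)/np.linalg.norm(B-A);O=A+d*.0825
    print(n,np.linalg.norm(B-A).round(4),O.round(4),np.degrees(np.arctan2(d[1],d[0])).round(1),'grip',(O-.02*d).round(4))
m=[.5544,.1396,.0789]
a=cv2.imread('pics/w1.png')
cv2.imwrite('pics/w1c.png',cv2.resize(a[60:290,400:640],None,fx=2.5,fy=2.5,interpolation=cv2.INTER_CUBIC))
for y in(-.037,-.027):print(y,proj(c,T,w(m,[[x,y+yy,.054] for x in(-.087,-.029,.029,.087) for yy in(-.0675,.004)]+[[.095,y-.085,.04],[-.095,y-.085,.04],[-.109,-.13,.018],[.109,-.13,.018],[0,y-.098,.09]])).round(0).tolist())
E
```

```text
c1 0.1667 [ 0.4471 -0.1177  0.015 ] 166.8 grip [ 0.4665 -0.1222  0.0153]
c2 0.1638 [ 0.345  -0.3009  0.015 ] -15.5 grip [ 0.3257 -0.2956  0.0152]
-0.037 [[452.0, 147.0], [518.0, 127.0], [462.0, 195.0], [525.0, 177.0], [470.0, 240.0], [531.0, 223.0], [478.0, 281.0], [536.0, 265.0], [460.0, 284.0], [431.0, 143.0], [416.0, 131.0], [450.0, 285.0], [452.0, 237.0]]
-0.027 [[461.0, 144.0], [527.0, 124.0], [470.0, 193.0], [534.0, 174.0], [478.0, 237.0], [539.0, 221.0], [486.0, 278.0], [544.0, 263.0], [468.0, 282.0], [440.0, 140.0], [416.0, 131.0], [450.0, 285.0], [461.0, 235.0]]
```

View pics/w1c.png

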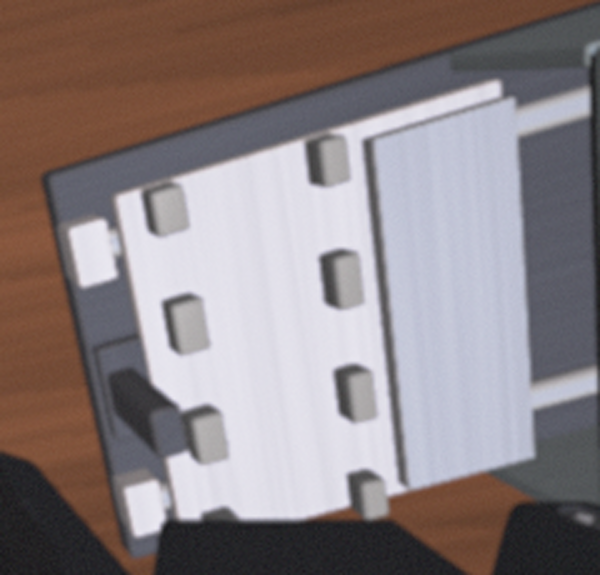

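```bash
python3 - <<'E'
from h import *
c,T=pickle.load(open('w1.pkl','rb'))
uv=np.array([(418,130),(453.2,282),(468,145.2),(476.4,191.2),(485.2,235.2),(532.4,125.6),(538.8,173.2),(544,218.8),(549.2,259.6),(446,138)])
def P(y):return np.array([[-.109,-.13,.018],[.109,-.13,.018]]+[[x,y-.0675,.054] for x in(-.085,-.029,.029)]+[[x,y+.004,.054] for x in(-.085,-.029,.029,.085)]+[[-.095,y-.085,.04]])
r=least_squares(lambda q:(proj(c,T,w(q[:3],P(q[3])))-uv).ravel(),[.5544,.1396,.0789,-.02]);print(r.x.round(4),r.fun.reshape(-1,2).round(1).tolist())
print(ray(c,T,(468.5,234.5),.09).round(4),w([.5544,.1396,.0789],[0,-.119,.09]),w(r.x[:3],[0,r.x[3]-.098,.09]))
E
```

```text
[ 0.5539  0.1434  0.0819 -0.0244] [[0.9, 0.1], [-0.3, 2.5], [-0.7, -1.2], [-0.6, -0.1], [-1.3, 0.7], [1.0, -1.6], [0.5, -0.5], [0.8, 0.2], [0.6, 0.6], [-0.9, 0.5]]
[0.5656 0.0225 0.09  ] [[0.56377936 0.02097021 0.09      ]] [[0.56395149 0.02136718 0.09      ]]
```

```bash
cat >> h.py <<'E'
def planc(wps,settle=1,reset=None):
    """compact: one row per waypoint with a repeat count; wps (x,y,z,psi[,n])"""
    if reset is not None: p,q=np.array(reset['tool_pos']),R.from_quat(reset['eef_rot'])
    else: c=cmd();p,q=np.array(c[0]),R.from_quat(c[1])
    p0,q0,tot,out=p,q,0,[]
    for wp in wps:
        P=np.array(wp[:3]);Q=down(wp[3])
        n=max(math.ceil(np.linalg.norm(P-p)/.0625),math.ceil(np.degrees((q.inv()*Q).magnitude())/10.7))+settle
        if len(wp)>4:n=wp[4]
        s=q0.inv().apply(P-p0)/.3
        if tot+n>12 or np.abs(s).max()>1:
            out.append('-- new call');p0,q0,tot=p,q,0;s=q0.inv().apply(P-p0)/.3
        tot+=n
        s=s.round(3);t=((q0.inv()*Q).as_rotvec()/np.pi).round(3)
        p=p0+q0.apply(s*.3);q=q0*R.from_rotvec(t*np.pi)
        out.append(f'{(s+0).tolist()} {(t+0).tolist()} x{n}')
    print('\n'.join(out));json.dump([p.tolist(),q.as_quat().tolist()],open('cmd.json','w'))
def fr(pose,x,y):  # xy of local point
    return w(pose,[x,y,0])[0][:2]
M=np.array([.5542,.141,.0797])
E
python3 - <<'E'
from h import *
planc([(.564,.0215,.18,94.6),(.564,.0215,.057,94.6)])
E
```

```text
[-0.208, 0.543, 0.232] [0.0, 0.0, 0.403] x8
[-0.208, 0.543, 0.642] [0.0, 0.0, 0.403] x3
```

Request:
send_rows([
  [[-0.208,0.543,0.232],[0,0,0.403]],
  [[-0.208,0.543,0.232],[0,0,0.403]],
  [[-0.208,0.543,0.232],[0,0,0.403]],
  [[-0.208,0.543,0.232],[0,0,0.403]],
  [[-0.208,0.543,0.232],[0,0,0.403]],
  [[-0.208,0.543,0.232],[0,0,0.403]],
  [[-0.208,0.543,0.232],[0,0,0.403]],
  [[-0.208,0.543,0.232],[0,0,0.403]],
  [[-0.208,0.543,0.232],[0,0,0.403]],
], fingers=0.5)

```text
clock: 4.2
tool_pos: [0.5641, 0.0235, 0.1802]
eef_rot: [0.677, 0.736, 0.0, -0.0]
contact_force: [0.5, -0.1, -0.4]
opening: 0.498
finger_force: 0.0
```

```bash
python3 - <<'E'
from h import *
import plant
look('w2',plant)
E
```

```text
t 4.2 pos [0.5641 0.0235 0.1802] err [1.000e-04 2.000e-03 1.231e-01] rot err deg [-0.04  0.11 -0.24] q [-0.26  0.67  0.23  1.8  -0.22  0.69  0.18] open 0.498 F [ 0.5 -0.1 -0.4]
```

View pics/w2.png

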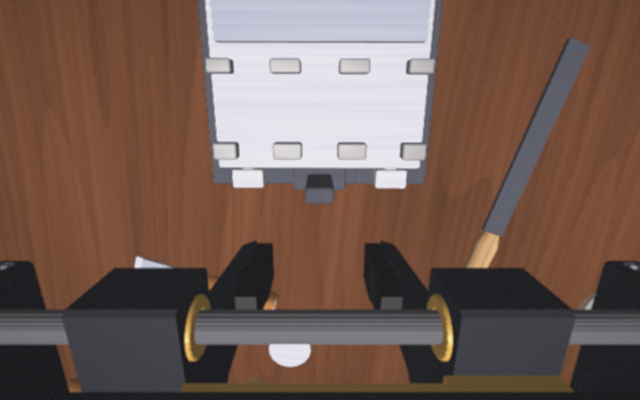

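```bash
python3 - <<'E'
from h import *
c,T=pickle.load(open('w2.pkl','rb'))
uv=np.array([(226,153),(287,153),(351,153),(413,153),(219,65),(285,65),(354,65),(421,65)])
P=lambda y:np.array([[x,y-.0675,.054] for x in(-.085,-.029,.029,.085)]+[[x,y+.004,.054] for x in(-.085,-.029,.029,.085)])
r=least_squares(lambda q:(proj(c,T,w([q[0],q[1],q[2]],P(0)))-uv).ravel(),[.5544,.12,.0789]);print('bed',r.x.round(4),r.fun.reshape(-1,2).round(1).tolist())
print('grip',w(r.x,[0,-.098,.09]), ray(c,T,(319,195),.09), 'left/right bed corners',ray(c,T,(215,184),.018),ray(c,T,(425,184),.018))
print('bed local in M', (R.from_euler('z',-M[2]).as_matrix()[:2,:2]@(r.x[:2]-M[:2])))
E
```

```text
bed [0.556  0.1193 0.0823] [[-2.1, -1.0], [-0.2, -0.9], [1.0, -0.8], [2.0, -0.7], [-2.2, 0.8], [-0.5, 0.9], [0.7, 0.9], [1.5, 1.0]]
grip [[0.56407815 0.02160498 0.09      ]] [0.56364381 0.02295388 0.09      ] left/right bed corners [0.4579339  0.00463208 0.018     ] [0.67292931 0.02266802 0.018     ]
bed local in M [ 8.86884507e-05 -2.18028019e-02]
```

Request:
send_rows([
  [[0,0,0.2],[0,0,0]],
  [[0,0,0.41],[0,0,0]],
  [[0,0,0.41],[0,0,0]],
  [[0,0,0.41],[0,0,0]],
  [[0,0,0.41],[0,0,0]],
])

```text
clock: 4.88
tool_pos: [0.5663, 0.0222, 0.0601]
eef_rot: [0.679, 0.735, 0.002, 0.002]
contact_force: [0.7, -0.3, 0.4]
opening: 0.5
finger_force: 0.0
```

Request:
send_rows([
  [[0,0,0],[0,0,0]],
  [[0,0,0],[0,0,0]],
  [[0,0,0],[0,0,0]],
  [[0,0,0],[0,0,0]],
  [[-0.01,0,0],[0,0,0]],
  [[-0.02,0,0],[0,0,0]],
  [[-0.03,0,0],[0,0,0]],
  [[-0.037,0,0],[0,0,0]],
  [[-0.037,0,0],[0,0,0]],
], fingers=0)

```text
clock: 6.0
tool_pos: [0.5661, 0.0119, 0.0582]
eef_rot: [0.678, 0.735, 0.001, 0.0]
contact_force: [-0.2, 2.0, 6.5]
opening: 0.264
finger_force: 25.0
```

Request:
send_rows([
  [[-0.01,0,0],[0,0,0]],
  [[-0.02,0,0],[0,0,0]],
  [[-0.03,0,0],[0,0,0]],
  [[-0.03,0,0],[0,0,0]],
  [[-0.03,0,0],[0,0,0]],
])

```text
clock: 6.62
tool_pos: [0.5666, 0.0059, 0.0582]
eef_rot: [0.678, 0.735, 0.002, -0.001]
contact_force: [-0.0, 6.9, 8.7]
opening: 0.266
finger_force: 25.0
```

Request:
send_rows([
  [[-0.015,0,0],[0,0,0]],
  [[-0.015,0,0],[0,0,0]],
  [[-0.015,0,0],[0,0,0]],
  [[-0.015,0,0],[0,0,0]],
])

```text
clock: 7.12
tool_pos: [0.5665, 0.0059, 0.0581]
eef_rot: [0.676, 0.736, 0.004, -0.003]
contact_force: [-1.9, 14.1, 10.8]
opening: 0.269
finger_force: 25.0
```

Request:
send_rows([
  [[0.027,0,0],[0,0,0]],
  [[0.027,0,0],[0,0,0]],
  [[0.027,0,0],[0,0,0]],
  [[0.027,0,-0.2],[0,0,0]],
  [[0.027,0,-0.41],[0,0,0]],
  [[0.027,0,-0.41],[0,0,0]],
  [[0.027,0,-0.41],[0,0,0]],
], fingers=0.5)

```text
clock: 8.0
tool_pos: [0.5649, 0.0052, 0.1797]
eef_rot: [0.679, 0.734, -0.0, -0.0]
contact_force: [-1.0, 0.7, -0.2]
opening: 0.504
finger_force: 0.0
```

```bash
python3 - <<'E'
from h import *
import plant
s=plant.get_state();print(s['tool_pos'],s['contact_force'])
planc([(.4667,-.1222,.15,166.9),(.4667,-.1222,.06,166.9)],reset=s)
E
```

```text
[0.56487869 0.00521903 0.17971785] [-0.95863778  0.72871588 -0.21082102]
[-0.398, -0.359, 0.099] [0.0, 0.0, -0.402] x8
[-0.398, -0.359, 0.399] [0.0, 0.0, -0.402] x3
```

Request:
send_rows([
  [[-0.398,-0.359,0.099],[0,0,-0.402]],
  [[-0.398,-0.359,0.099],[0,0,-0.402]],
  [[-0.398,-0.359,0.099],[0,0,-0.402]],
  [[-0.398,-0.359,0.099],[0,0,-0.402]],
  [[-0.398,-0.359,0.099],[0,0,-0.402]],
  [[-0.398,-0.359,0.099],[0,0,-0.402]],
  [[-0.398,-0.359,0.099],[0,0,-0.402]],
  [[-0.398,-0.359,0.099],[0,0,-0.402]],
  [[-0.398,-0.359,0.099],[0,0,-0.402]],
])

```text
clock: 9.12
tool_pos: [0.4668, -0.1218, 0.1496]
eef_rot: [0.115, 0.993, 0.0, -0.001]
contact_force: [-0.8, 0.5, -0.3]
opening: 0.499
finger_force: 0.0
```

```bash
cat >> h.py <<'E'
def chisels(name,zb=0.):
    """handles by colour + PCA of mask: prints handle/blade ends px candidates"""
    a=cv2.imread(f'pics/{name}.png');c,T=pickle.load(open(f'{name}.pkl','rb'))
    h=cv2.cvtColor(a,cv2.COLOR_BGR2HSV)
    m=cv2.inRange(h,(8,120,150),(20,255,255));n,l,st,ce=cv2.connectedComponentsWithStats(m)
    for i in range(1,n):
        if st[i,4]<300:continue
        v,u=np.nonzero(l==i);mu,d,ev=cv2.PCACompute2(np.c_[u,v].astype(float),None)
        t=(np.c_[u,v]-mu)@d[0];e=[mu[0]+d[0]*k for k in(t.min(),t.max())]
        print('blob',st[i,4],np.round(e,1).tolist(),[ray(c,T,x,zb+.018).round(4).tolist() for x in e])
E
python3 - <<'E'
from h import *
import plant
look('w3',plant);chisels('w3')
E
```

```text
t 9.125 pos [ 0.4668 -0.1218  0.1496] err [0.     0.0005 0.0894] rot err deg [-0.04  0.08  0.11] q [ 0.27  0.62 -0.18  2.05  0.22  0.49  1.27] open 0.499 F [-0.8  0.5 -0.3]
blob 2089 [[61.2, -1.4], [83.0, 113.1]] [[0.2714, -0.2872, 0.018], [0.3574, -0.3083, 0.018]]
blob 1950 [[318.7, 146.9], [317.3, 246.0]] [[0.4335, -0.1142, 0.018], [0.5282, -0.1379, 0.018]]
```

View pics/w3.png

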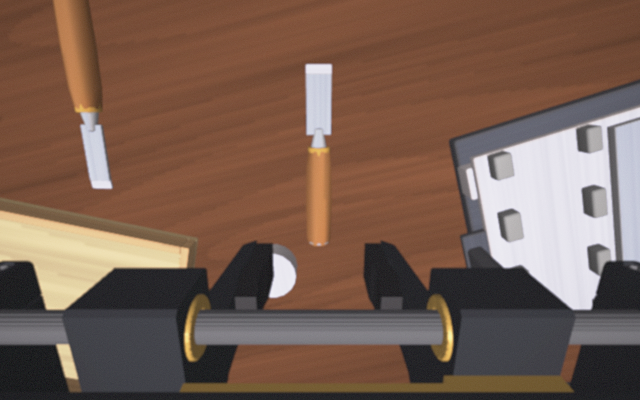

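Request:
send_rows([
  [[0,0,0.2],[0,0,0]],
  [[0,0,0.36],[0,0,0]],
  [[0,0,0.44],[0,0,0]],
  [[0,0,0.485],[0,0,0]],
  [[0,0,0.485],[0,0,0]],
  [[0,0,0.485],[0,0,0]],
])

```text
clock: 9.93
tool_pos: [0.4681, -0.122, 0.0057]
eef_rot: [0.114, 0.993, -0.0, 0.001]
contact_force: [-0.6, 0.8, 0.5]
opening: 0.501
finger_force: 0.0
```

Request:
send_rows([
  [[0,0,0],[0,0,0]],
  [[0,0,0],[0,0,0]],
  [[0,0,0],[0,0,0]],
  [[0,0,0],[0,0,0]],
  [[0,0,0],[0,0,0]],
], fingers=0, newtons=35)

```text
clock: 10.55
tool_pos: [0.4675, -0.1218, 0.0049]
eef_rot: [0.114, 0.993, 0.0, 0.0]
contact_force: [-0.3, -0.2, 0.8]
opening: 0.004
finger_force: 0.0
```

Request:
send_rows([
  [[0,0,-0.1],[0,0,0]],
  [[0,0,-0.25],[0,0,0]],
  [[0,0,-0.4],[0,0,0]],
  [[0,0,-0.5],[0,0,0]],
  [[0,0,-0.5],[0,0,0]],
])

```text
clock: 11.18
tool_pos: [0.4688, -0.1221, 0.1567]
eef_rot: [0.114, 0.993, -0.0, 0.002]
contact_force: [-0.4, 0.2, -0.4]
opening: 0.006
finger_force: 0.0
```

```bash
cat >> h.py <<'E'
BED=np.array([.5573,.1028,.082])   # carriage_bed, carriage out
YAW=94.7
E
python3 - <<'E'
from h import *
import plant
s=plant.get_state();print(s['tool_pos'],s['contact_force'],s['opening'])
x,y=fr(BED,-.058,-.02)
print(x,y)
planc([(x,y,.15,YAW),(x,y,.085,YAW)],reset=s)
E
```

```text
[ 0.46881926 -0.12213758  0.15673049] [-0.39436681  0.24660813 -0.38863741] 0.005890673759175268
0.5011330494861953 0.07811653043067456
[0.047, 0.675, 0.022] [0.001, 0.001, 0.401] x8
[0.048, 0.674, 0.239] [0.001, 0.001, 0.401] x3
```

Request:
send_rows([
  [[0,0,-0.25],[0,0,0]],
  [[0,0,-0.25],[0,0,0]],
  [[0,0,-0.25],[0,0,0]],
], fingers=0.5)

```text
clock: 11.55
tool_pos: [0.4674, -0.1219, 0.2295]
eef_rot: [0.114, 0.993, -0.0, 0.0]
contact_force: [0.3, -0.2, -0.5]
opening: 0.319
finger_force: 0.0
```

```bash
python3 - <<'E'
from h import *
import plant
look('w4',plant);chisels('w4')
E
```

```text
t 11.55 pos [ 0.4674 -0.1219  0.2295] err [-0.0336 -0.1999  0.1444] rot err deg [ 0.000e+00  2.000e-02 -7.219e+01] q [ 0.32  0.49 -0.25  1.96  0.18  0.7   1.31] open 0.319 F [ 0.3 -0.2 -0.5]
blob 1408 [[118.4, 9.5], [131.5, 107.3]] [[0.2631, -0.2841, 0.018], [0.3561, -0.3083, 0.018]]
blob 1238 [[318.9, 135.9], [317.4, 216.1]] [[0.4334, -0.1141, 0.018], [0.5268, -0.1376, 0.018]]
```

View pics/w4.png

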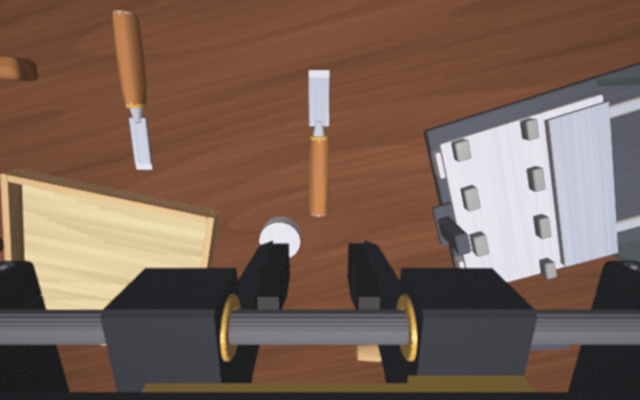

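The chisel is unmoved, with its handle from (318,136) to (317,216), but the fingers shut on nothing. I'll retry slightly lower and check each stage numerically.

```bash
python3 - <<'E'
from h import *
import plant
s=plant.get_state()
planc([(.4662,-.1225,.06,166.5),(.4662,-.1225,.002,166.5,5)],reset=s)
E
```

```text
[0.0, -0.002, 0.562] [0.0, -0.001, 0.002] x4
[0.0, -0.002, 0.756] [0.0, -0.001, 0.002] x5
```

Request:
send_rows([
  [[0,-0.002,0.562],[0,-0.001,0.002]],
  [[0,-0.002,0.562],[0,-0.001,0.002]],
  [[0,-0.002,0.562],[0,-0.001,0.002]],
  [[0,-0.002,0.65],[0,-0.001,0.002]],
  [[0,-0.002,0.71],[0,-0.001,0.002]],
  [[0,-0.002,0.756],[0,-0.001,0.002]],
  [[0,-0.002,0.756],[0,-0.001,0.002]],
  [[0,-0.002,0.756],[0,-0.001,0.002]],
  [[0,-0.002,0.756],[0,-0.001,0.002]],
], fingers=0.5)

```text
clock: 12.72
tool_pos: [0.4678, -0.1225, 0.0037]
eef_rot: [0.117, 0.993, -0.0, 0.002]
contact_force: [0.4, 0.2, 0.2]
opening: 0.501
finger_force: 0.0
```

```bash
python3 - <<'E'
from h import *
import plant
look('w5',plant);chisels('w5')
r=plant.snapshot('scene');d=topcam();
c=r;T=np.array(r['cam_to_world']);print(proj(c,T,[[.4665,-.1224,.01]]))
u,v=proj(c,T,[[.4665,-.1224,.02]])[0].astype(int)
sc=cv2.resize(r['img'][v-45:v+35,u-60:u+60],None,fx=4,fy=4,interpolation=cv2.INTER_CUBIC)
wi=cv2.imread('pics/w5.png');wi=cv2.resize(wi,(480,300));cv2.imwrite('pics/p5.png',np.vstack([sc,wi])[:600])
E
```

```text
t 12.725 pos [ 0.4678 -0.1225  0.0037] err [ 0.0017 -0.0002  0.0019] rot err deg [-0.03 -0.18  0.  ] q [ 0.19  0.9  -0.05  2.13  0.33  0.11  1.16] open 0.501 F [0.4 0.2 0.2]
blob 5438 [[320.9, 186.6], [310.8, 309.6]] [[0.4332, -0.1135, 0.018], [0.4988, -0.1347, 0.018]]
blob 1725 [[342.2, 232.7], [512.9, 199.5]] [[0.4588, -0.1087, 0.018], [0.4611, -0.0246, 0.018]]
blob 1044 [[384.6, 241.7], [555.4, 205.0]] [[0.4686, -0.089, 0.018], [0.4688, -0.0046, 0.018]]
blob 2253 [[400.5, 252.0], [558.8, 225.8]] [[0.4761, -0.0821, 0.018], [0.4803, -0.0033, 0.018]]
[[312.57471977 226.63183301]]
```

View pics/p5.png

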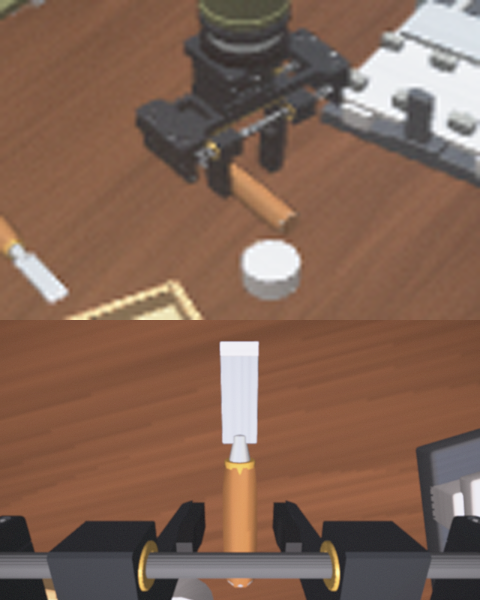

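The handle lies centred between the open fingers at bench level. Closing now.

Request:
send_rows([
  [[0,0,0],[0,0,0]],
  [[0,0,0],[0,0,0]],
], fingers=0, newtons=35)

```text
clock: 13.08
tool_pos: [0.4675, -0.1224, 0.0033]
eef_rot: [0.117, 0.993, -0.0, 0.002]
contact_force: [0.4, -1.4, 0.1]
opening: 0.297
finger_force: 0.0
```

Request:
send_rows([
  [[0,0,0],[0,0,0]],
  [[0,0,0],[0,0,0]],
])

```text
clock: 13.32
tool_pos: [0.4674, -0.1224, 0.0031]
eef_rot: [0.117, 0.993, -0.0, 0.002]
contact_force: [-0.5, 0.2, 0.1]
opening: 0.073
finger_force: 0.0
```

```bash
python3 - <<'E'
from h import *
import plant
look('w6',plant);chisels('w6');s=plant.get_state();print(s['opening'],s['finger_force'])
E
```

```text
t 13.325 pos [ 0.4674 -0.1224  0.0031] err [ 0.0013 -0.0001  0.0012] rot err deg [-0.02 -0.11 -0.  ] q [ 0.19  0.91 -0.05  2.13  0.33  0.11  1.16] open 0.073 F [-0.5  0.2  0.1]
blob 2925 [[320.0, 188.6], [317.3, 309.1]] [[0.4335, -0.1141, 0.018], [0.4985, -0.131, 0.018]]
blob 1597 [[342.4, 234.0], [513.9, 200.5]] [[0.4589, -0.1086, 0.018], [0.4611, -0.0244, 0.018]]
blob 1078 [[357.6, 249.0], [556.2, 205.9]] [[0.4687, -0.1029, 0.018], [0.4687, -0.0046, 0.018]]
blob 2386 [[362.4, 260.3], [559.3, 226.6]] [[0.4755, -0.1018, 0.018], [0.4801, -0.0034, 0.018]]
blob 423 [[215.1, 261.5], [290.0, 243.1]] [[0.4586, -0.1753, 0.018], [0.4576, -0.1353, 0.018]]
0.02647687876135526 0.0
```

```bash
python3 - <<'E'
from h import *
import plant
r=plant.snapshot('scene')
sc=cv2.resize(r['img'][180:240,275:355],None,fx=6,fy=5,interpolation=cv2.INTER_CUBIC)
wi=cv2.imread('pics/w6.png')[170:330,220:420];wi=cv2.resize(wi,(480,300));cv2.imwrite('pics/p6.png',np.vstack([sc,wi]))
E
```

```text
(no output)
```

View pics/p6.png

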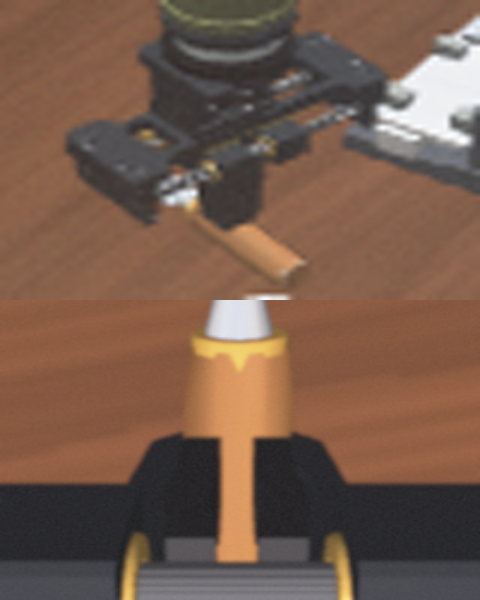

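```bash
python3 - <<'E'
from h import *
c=topcam()['scene'];T=np.array(c['cam_to_world'])
Rt=down(166.5).as_matrix()
for z in(.003,.015,.027,.04):
    P=[np.array([.4674,-.1224,z])+Rt@np.array([sx*.009,sy,0]) for sx in(-1,1) for sy in(-.02,-.003)]
    q=proj(c,T,P);print(z,q.round(1).tolist(),'in p6',((q-[275,180])*[6,5]).round().tolist())
E
```

```text
0.003 [[310.0, 231.9], [313.7, 229.8], [306.9, 229.2], [310.6, 227.2]] in p6 [[210.0, 259.0], [232.0, 249.0], [191.0, 246.0], [214.0, 236.0]]
0.015 [[310.0, 229.4], [313.7, 227.4], [306.9, 226.8], [310.6, 224.8]] in p6 [[210.0, 247.0], [232.0, 237.0], [191.0, 234.0], [213.0, 224.0]]
0.027 [[309.9, 226.9], [313.7, 224.9], [306.8, 224.3], [310.5, 222.3]] in p6 [[210.0, 235.0], [232.0, 225.0], [191.0, 221.0], [213.0, 211.0]]
0.04 [[309.9, 224.2], [313.7, 222.2], [306.8, 221.6], [310.5, 219.6]] in p6 [[209.0, 221.0], [232.0, 211.0], [191.0, 208.0], [213.0, 198.0]]
```

The picture shows the finger tips above the handle, about 24 mm higher than tool_pos says. The wrist view agrees, with the tips at v=243 and a half-gap of 46 px. I'll open and go down in small steps, watching the force.

Request:
send_rows([
  [[0,0,0],[0,0,0]],
  [[0,0,0],[0,0,0]],
  [[0,0,0],[0,0,0]],
  [[0,0,0],[0,0,0]],
  [[0,0,0.01],[0,0,0]],
  [[0,0,0.02],[0,0,0]],
  [[0,0,0.03],[0,0,0]],
  [[0,0,0.04],[0,0,0]],
  [[0,0,0.045],[0,0,0]],
  [[0,0,0.045],[0,0,0]],
], fingers=0.5)

```text
clock: 14.68
tool_pos: [0.4673, -0.1224, -0.0105]
eef_rot: [0.117, 0.993, -0.0, 0.001]
contact_force: [-0.1, -0.3, 0.4]
opening: 0.502
finger_force: 0.0
```

Request:
send_rows([
  [[0,0,0.01],[0,0,0]],
  [[0,0,0.01],[0,0,0]],
  [[0,0,0.01],[0,0,0]],
])

```text
clock: 15.05
tool_pos: [0.4674, -0.1224, -0.0134]
eef_rot: [0.117, 0.993, -0.0, 0.002]
contact_force: [0.2, -0.2, 0.7]
opening: 0.503
finger_force: 0.0
```

Request:
send_rows([
  [[0,0,0.01],[0,0,0]],
  [[0,0,0.02],[0,0,0]],
  [[0,0,0.02],[0,0,0]],
  [[0,0,0.02],[0,0,0]],
])

```text
clock: 15.55
tool_pos: [0.4674, -0.1224, -0.0195]
eef_rot: [0.117, 0.993, -0.0, 0.001]
contact_force: [0.3, 1.0, -0.1]
opening: 0.498
finger_force: 0.0
```

Request:
send_rows([
  [[0,0,0],[0,0,0]],
  [[0,0,0],[0,0,0]],
  [[0,0,0],[0,0,0]],
  [[0,0,0],[0,0,0]],
  [[0,0,0],[0,0,0]],
], fingers=0)

```text
clock: 16.18
tool_pos: [0.4675, -0.1224, -0.0193]
eef_rot: [0.117, 0.993, -0.0, 0.002]
contact_force: [0.2, 1.1, 1.3]
opening: 0.274
finger_force: 35.0
```

```bash
cat >> h.py <<'E'
DZ=-.0195   # reading z minus z of the plane a gripped chisel lies on
E
python3 - <<'E'
from h import *
import plant
s=plant.get_state();x,y=fr(BED,-.058,-.021)
print(x,y)
planc([(.4674,-.1224,.13,166.5),(x,y,.15,YAW),(x,y,.075,YAW,4)],reset=s)
E
```

```text
0.5012149576224186 0.07711989054725607
[-0.001, 0.0, -0.498] [0.0, 0.001, 0.0] x4
[0.044, 0.673, -0.565] [0.001, 0.001, 0.399] x8
-- new call
[0.0, 0.001, 0.25] [0.0, 0.0, 0.0] x4
```

Request:
send_rows([
  [[0,0,-0.05],[0,0,0]],
  [[0,0,-0.2],[0,0,0]],
  [[0,0,-0.4],[0,0,0]],
  [[0,0,-0.5],[0,0,0]],
  [[0.044,0.673,-0.565],[0,0,0.399]],
  [[0.044,0.673,-0.565],[0,0,0.399]],
  [[0.044,0.673,-0.565],[0,0,0.399]],
  [[0.044,0.673,-0.565],[0,0,0.399]],
  [[0.044,0.673,-0.565],[0,0,0.399]],
  [[0.044,0.673,-0.565],[0,0,0.399]],
  [[0.044,0.673,-0.565],[0,0,0.399]],
  [[0.044,0.673,-0.565],[0,0,0.399]],
])

```text
clock: 17.68
tool_pos: [0.5006, 0.0773, 0.1506]
eef_rot: [0.677, 0.736, 0.001, 0.001]
contact_force: [-0.4, 0.5, -0.9]
opening: 0.269
finger_force: 35.0
```

Request:
send_rows([
  [[0,0,0.08],[0,0,0]],
  [[0,0,0.16],[0,0,0]],
  [[0,0,0.25],[0,0,0]],
  [[0,0,0.25],[0,0,0]],
  [[0,0,0.25],[0,0,0]],
])

```text
clock: 18.3
tool_pos: [0.5017, 0.077, 0.0759]
eef_rot: [0.677, 0.736, 0.001, 0.001]
contact_force: [0.3, -0.3, -1.3]
opening: 0.272
finger_force: 35.1
```

```bash
python3 - <<'E'
from h import *
import plant
look('w7',plant);chisels('w7',.07)
s=plant.get_state();x,y=fr(BED,-.058,-.021)
planc([(x,y,.045,YAW),(x,y,.0215,YAW)],reset=s)
c,T=pickle.load(open('w7.pkl','rb'))
for yy in(.004,.012): print(proj(c,T,w(BED,[[-.087,.004,.054],[-.029,.004,.054],[-.029,-.0675,.054],[-.087,-.0675,.054]])).round().tolist())
E
```

```text
t 18.3 pos [0.5017 0.077  0.0759] err [ 0.0003 -0.0001  0.0008] rot err deg [-0.27 -0.02 -0.04] q [-0.32  0.78  0.13  2.05 -0.28  0.33  0.11] open 0.272 F [ 0.3 -0.3 -1.3]
blob 2328 [[318.4, 205.9], [318.0, 308.0]] [[0.4987, 0.1009, 0.088], [0.5034, 0.0422, 0.088]]
blob 740 [[319.1, 344.9], [318.6, 381.1]] [[0.5061, 0.0179, 0.088], [0.508, -0.008, 0.088]]
[0.0, -0.003, 0.104] [0.001, 0.0, 0.0] x2
[0.0, -0.003, 0.182] [0.001, 0.0, 0.0] x2
[[270.0, 186.0], [368.0, 186.0], [363.0, 292.0], [275.0, 292.0]]
[[270.0, 186.0], [368.0, 186.0], [363.0, 292.0], [275.0, 292.0]]
```

Request:
send_rows([
  [[0,-0.002,0.05],[0,0,0]],
  [[0,-0.002,0.1],[0,0,0]],
  [[0,-0.002,0.13],[0,0,0]],
  [[0,-0.002,0.16],[0,0,0]],
  [[0,-0.002,0.17],[0,0,0]],
  [[0,-0.002,0.178],[0,0,0]],
  [[0,-0.002,0.178],[0,0,0]],
  [[0,-0.002,0.178],[0,0,0]],
])

```text
clock: 19.35
tool_pos: [0.5011, 0.0771, 0.0219]
eef_rot: [0.677, 0.736, 0.001, 0.001]
contact_force: [0.2, -0.9, -1.0]
opening: 0.271
finger_force: 35.0
```

Request:
send_rows([
  [[0,0,0.004],[0,0,0]],
  [[0,0,0.008],[0,0,0]],
  [[0,0,0.008],[0,0,0]],
  [[0,0,0.008],[0,0,0]],
])

```text
clock: 19.85
tool_pos: [0.5011, 0.0771, 0.0206]
eef_rot: [0.677, 0.736, 0.001, 0.002]
contact_force: [-1.7, 0.2, 12.7]
opening: 0.267
finger_force: 35.0
```

Request:
send_rows([
  [[0,0,-0.004],[0,0,0]],
  [[0,0,-0.004],[0,0,0]],
  [[0,0,-0.004],[0,0,0]],
  [[0,0,-0.1],[0,0,0]],
  [[0,0,-0.3],[0,0,0]],
  [[0,0,-0.45],[0,0,0]],
  [[0,0,-0.45],[0,0,0]],
  [[0,0,-0.45],[0,0,0]],
], fingers=0.5)

```text
clock: 20.85
tool_pos: [0.4999, 0.0772, 0.1537]
eef_rot: [0.677, 0.736, 0.0, 0.001]
contact_force: [-0.0, 0.1, 0.5]
opening: 0.496
finger_force: 0.0
```

```bash
python3 - <<'E'
from h import *
import plant
look('w8',plant);chisels('w8',.04)
s=plant.get_state()
planc([(.42,-.12,.2,40),(.325,-.2975,.2,-14.6)],reset=s)
E
```

```text
t 20.85 pos [0.4999 0.0772 0.1537] err [-0.0015  0.0002  0.1321] rot err deg [-0.02 -0.02  0.01] q [-0.37  0.64  0.2   2.   -0.25  0.52  0.09] open 0.496 F [-0.   0.1  0.5]
blob 1830 [[319.5, 154.0], [319.0, 262.0]] [[0.4973, 0.109, 0.058], [0.5048, 0.0134, 0.058]]
[-0.633, -0.318, -0.156] [0.0, 0.0, 0.304] x7
-- new call
[-0.623, 0.249, 0.001] [0.0, 0.0, 0.303] x7
```

Request:
send_rows([
  [[-0.633,-0.318,-0.156],[0,0,0.304]],
  [[-0.633,-0.318,-0.156],[0,0,0.304]],
  [[-0.633,-0.318,-0.156],[0,0,0.304]],
  [[-0.633,-0.318,-0.156],[0,0,0.304]],
  [[-0.633,-0.318,-0.156],[0,0,0.304]],
  [[-0.633,-0.318,-0.156],[0,0,0.304]],
  [[-0.633,-0.318,-0.156],[0,0,0.304]],
])

```text
clock: 21.78
tool_pos: [0.4205, -0.1194, 0.2001]
eef_rot: [0.939, 0.344, 0.0, 0.0]
contact_force: [-0.5, 0.6, -0.0]
opening: 0.501
finger_force: 0.0
```

Request:
send_rows([
  [[-0.623,0.249,0],[0,0,0.303]],
  [[-0.623,0.249,0],[0,0,0.303]],
  [[-0.623,0.249,0],[0,0,0.303]],
  [[-0.623,0.249,0],[0,0,0.303]],
  [[-0.623,0.249,0],[0,0,0.303]],
  [[-0.623,0.249,0],[0,0,0.303]],
  [[-0.623,0.249,0],[0,0,0.303]],
  [[-0.623,0.249,0],[0,0,0.303]],
])

```text
clock: 22.78
tool_pos: [0.326, -0.2969, 0.2007]
eef_rot: [0.992, -0.125, 0.002, -0.0]
contact_force: [0.4, 0.6, 0.7]
opening: 0.499
finger_force: 0.0
```

```bash
python3 - <<'E'
from h import *
import plant
look('w9',plant);chisels('w9')
E
```

```text
t 22.775 pos [ 0.326  -0.2969  0.2007] err [0.001  0.0005 0.0008] rot err deg [ 0.08  0.12 -0.17] q [ 0.2   0.58  0.7   2.14 -0.65  0.63 -0.46] open 0.499 F [0.4 0.6 0.7]
blob 348 [[74.1, 56.4], [172.6, 26.0]] [[0.4947, -0.0943, 0.018], [0.4958, -0.1976, 0.018]]
blob 333 [[237.5, 54.9], [324.7, 30.1]] [[0.4563, -0.2495, 0.018], [0.4564, -0.3373, 0.018]]
blob 1700 [[0.8, 93.1], [188.9, 45.7]] [[0.4817, -0.007, 0.018], [0.4758, -0.2065, 0.018]]
blob 2279 [[107.9, 126.8], [335.1, 49.2]] [[0.4242, -0.0974, 0.018], [0.4376, -0.343, 0.018]]
blob 1150 [[29.0, 104.7], [188.5, 61.8]] [[0.4645, -0.029, 0.018], [0.4623, -0.2009, 0.018]]
blob 13421 [[11.9, 235.2], [612.5, 108.0]] [[0.3391, 0.0612, 0.018], [0.3137, -0.6045, 0.018]]
blob 540 [[95.1, 140.3], [201.6, 110.1]] [[0.4146, -0.0784, 0.018], [0.4158, -0.1974, 0.018]]
blob 901 [[524.5, 155.0], [617.7, 109.4]] [[0.287, -0.5139, 0.018], [0.3109, -0.6096, 0.018]]
blob 456 [[200.0, 153.1], [308.6, 120.9]] [[0.3746, -0.1804, 0.018], [0.3783, -0.3006, 0.018]]
blob 6501 [[270.1, 235.8], [608.7, 172.0]] [[0.265, -0.2249, 0.018], [0.2458, -0.6007, 0.018]]
blob 2965 [[48.7, 258.4], [304.5, 183.8]] [[0.3019, 0.0345, 0.018], [0.3147, -0.2791, 0.018]]
blob 370 [[235.8, 215.1], [306.7, 197.8]] [[0.2987, -0.1949, 0.018], [0.2986, -0.2773, 0.018]]
blob 523 [[449.4, 266.7], [572.1, 235.3]] [[0.1746, -0.4186, 0.018], [0.1798, -0.5601, 0.018]]
blob 808 [[275.0, 271.0], [362.9, 249.9]] [[0.2203, -0.2175, 0.018], [0.2213, -0.3243, 0.018]]
blob 373 [[275.1, 281.4], [362.3, 265.5]] [[0.2068, -0.2136, 0.018], [0.2018, -0.3193, 0.018]]
blob 557 [[270.9, 296.7], [362.0, 280.0]] [[0.1879, -0.2028, 0.018], [0.183, -0.3149, 0.018]]
blob 510 [[272.6, 359.6], [370.7, 344.3]] [[0.0973, -0.1778, 0.018], [0.0892, -0.3061, 0.018]]
```

```bash
cat >> h.py <<'E'
def blade(name,zb=0.):
    a=cv2.imread(f'pics/{name}.png');c,T=pickle.load(open(f'{name}.pkl','rb'))
    h=cv2.cvtColor(a,cv2.COLOR_BGR2HSV);m=cv2.inRange(h,(0,0,140),(180,60,255));n,l,st,ce=cv2.connectedComponentsWithStats(m)
    for i in range(1,n):
        if st[i,4]<400:continue
        v,u=np.nonzero(l==i);r=cv2.minAreaRect(np.c_[u,v].astype(np.float32));b=cv2.boxPoints(r);P=np.array([ray(c,T,p,zb+.014) for p in b])
        e=np.linalg.norm(P[1]-P[0]),np.linalg.norm(P[2]-P[1])
        if e[0]<e[1]: k1,k2=(P[0]+P[1])/2,(P[2]+P[3])/2
        else: k1,k2=(P[1]+P[2])/2,(P[0]+P[3])/2
        print('blade?',st[i,4],r[0],np.round(e,4),k1.round(4),k2.round(4))
E
python3 - <<'E'
from h import *
blade('w9');blade('w4')
E
```

```text
blade? 4862 (373.07757568359375, 4.975254058837891) [0.0331 0.2018] [ 0.51   -0.2966  0.014 ] [ 0.4211 -0.4812  0.014 ]
blade? 1497 (619.5, 36.0) [0.0369 0.0662] [ 0.4129 -0.6138  0.014 ] [ 0.347  -0.6144  0.014 ]
blade? 1337 (319.5, 104.0) [0.019  0.0713] [ 0.4251 -0.3242  0.014 ] [ 0.356  -0.3066  0.014 ]
blade? 687 (33.0, 336.5) [0.0842 0.0173] [0.1944 0.0701 0.014 ] [0.2154 0.1521 0.014 ]
blade? 3368 (317.99078369140625, 337.3902282714844) [0.0216 0.3159] [ 0.1533 -0.0888  0.014 ] [ 0.0725 -0.3966  0.014 ]
blade? 751 (604.5, 338.0) [0.088  0.0192] [ 0.0098 -0.6417  0.014 ] [ 0.0318 -0.5559  0.014 ]
blade? 1320 (318.5, 103.0) [0.0227 0.0705] [ 0.3652 -0.0986  0.014 ] [ 0.4339 -0.1146  0.014 ]
blade? 24254 (552.4473266601562, 192.77081298828125) [0.236  0.2133] [0.5578 0.2676 0.014 ] [0.5847 0.0161 0.014 ]
blade? 974 (139.29623413085938, 139.10263061523438) [0.0195 0.0721] [ 0.3566 -0.3071  0.014 ] [ 0.4268 -0.3242  0.014 ]
blade? 867 (281.0248107910156, 236.827392578125) [0.0402 0.0518] [ 0.5288 -0.2091  0.014 ] [ 0.5616 -0.1681  0.014 ]
```

```bash
python3 - <<'E'
from h import *
import plant
s=plant.get_state()
planc([(.3258,-.2987,.04,-14.4),(.3258,-.2987,-.0195,-14.4,5)],reset=s)
E
```

```text
[-0.001, 0.006, 0.536] [0.0, -0.001, 0.0] x4
[-0.001, 0.006, 0.734] [0.0, -0.001, 0.0] x5
```

Request:
send_rows([
  [[0,0.006,0.536],[0,0,0]],
  [[0,0.006,0.536],[0,0,0]],
  [[0,0.006,0.536],[0,0,0]],
  [[0,0.006,0.6],[0,0,0]],
  [[0,0.006,0.66],[0,0,0]],
  [[0,0.006,0.7],[0,0,0]],
  [[0,0.006,0.73],[0,0,0]],
  [[0,0.006,0.73],[0,0,0]],
  [[0,0.006,0.73],[0,0,0]],
  [[0,0.006,0.73],[0,0,0]],
])

```text
clock: 24.08
tool_pos: [0.3333, -0.306, -0.0099]
eef_rot: [0.992, -0.126, -0.006, -0.005]
contact_force: [0.6, 0.3, 0.8]
opening: 0.5
finger_force: 0.0
```

Request:
send_rows([
  [[0,0,0],[0,0,0]],
  [[0,0,0],[0,0,0]],
  [[0,0,0],[0,0,0]],
  [[0,0,0],[0,0,0]],
  [[0,0,0],[0,0,0]],
], fingers=0)

```text
clock: 24.7
tool_pos: [0.3334, -0.3053, -0.0102]
eef_rot: [0.992, -0.126, -0.006, -0.006]
contact_force: [-0.5, 3.0, 5.3]
opening: 0.269
finger_force: 35.0
```

```bash
python3 - <<'E'
from h import *
import plant
s=plant.get_state();x,y=fr(BED,.058,-.021);print(s['tool_pos'],s['opening'],s['finger_force'])
planc([(.327,-.2987,.15,-14.4),(.42,-.12,.2,40),(x,y,.2,YAW),(x,y,.085,YAW,4)],reset=s)
E
```

```text
[ 0.33340104 -0.30532929 -0.01016594] 0.2686674896961521 34.999094009399414
[-0.034, -0.022, -0.533] [-0.003, 0.004, -0.001] x4
[0.115, -0.678, -0.695] [-0.005, 0.003, -0.303] x7
-- new call
[0.945, -0.106, 0.001] [0.0, 0.0, -0.304] x7
[0.944, -0.106, 0.385] [0.0, 0.0, -0.304] x4
```

Request:
send_rows([
  [[0,0,-0.03],[0,0,0]],
  [[0,0,-0.07],[0,0,0]],
  [[0,0,-0.12],[0,0,0]],
  [[0,0,-0.18],[0,0,0]],
  [[0,0,-0.25],[0,0,0]],
  [[0,0,-0.25],[0,0,0]],
  [[0,0,-0.25],[0,0,0]],
])

```text
clock: 25.58
tool_pos: [0.3341, -0.3071, 0.0644]
eef_rot: [0.992, -0.127, -0.006, -0.005]
contact_force: [0.1, 0.2, -0.7]
opening: 0.269
finger_force: 35.0
```

```bash
python3 - <<'E'
from h import *
import plant
look('w10',plant);blade('w10',.075)
E
```

```text
t 25.575 pos [ 0.3341 -0.3071  0.0644] err [-0.2825 -0.3937 -0.0205] rot err deg [  1.11  -0.17 109.28] q [ 0.45  0.81  0.33  2.19 -0.91  0.3  -0.25] open 0.269 F [ 0.1  0.2 -0.7]
blade? 654 (534.1260375976562, 9.646135330200195) [0.0051 0.0237] [ 0.4226 -0.4035  0.089 ] [ 0.4115 -0.4246  0.089 ]
blade? 7089 (318.0, 135.0) [0.0181 0.0727] [ 0.4245 -0.3313  0.089 ] [ 0.3541 -0.313   0.089 ]
blade? 658 (75.0, 336.5) [0.041  0.0072] [ 0.3176 -0.1929  0.089 ] [ 0.3277 -0.1528  0.089 ]
blade? 2015 (318.0, 337.5) [0.0819 0.0083] [ 0.2807 -0.3365  0.089 ] [ 0.3009 -0.2565  0.089 ]
blade? 917 (576.0, 338.0) [0.0552 0.0079] [ 0.251  -0.4531  0.089 ] [ 0.2646 -0.3992  0.089 ]
```

```bash
python3 - <<'E'
from h import *
import plant
s=plant.get_state();x,y=fr(BED,.058,-.015);print(x,y)
planc([(.334,-.307,.13,-14.4),(.42,-.12,.17,40),(x,y,.17,YAW),(x,y,.085,YAW,4)],reset=s)
E
```

```text
0.6163337352816228 0.09260107364967844
[-0.003, -0.002, -0.219] [-0.003, 0.005, -0.001] x3
[0.116, -0.678, -0.348] [-0.005, 0.003, -0.303] x7
-- new call
[0.957, -0.122, 0.0] [0.0, 0.0, -0.304] x7
[0.957, -0.122, 0.284] [0.0, 0.0, -0.304] x4
```

Request:
send_rows([
  [[0,0,-0.1],[0,0,0]],
  [[-0.003,-0.002,-0.219],[-0.003,0.005,0]],
  [[-0.003,-0.002,-0.219],[-0.003,0.005,0]],
  [[0.116,-0.678,-0.348],[-0.005,0.003,-0.303]],
  [[0.116,-0.678,-0.348],[-0.005,0.003,-0.303]],
  [[0.116,-0.678,-0.348],[-0.005,0.003,-0.303]],
  [[0.116,-0.678,-0.348],[-0.005,0.003,-0.303]],
  [[0.116,-0.678,-0.348],[-0.005,0.003,-0.303]],
  [[0.116,-0.678,-0.348],[-0.005,0.003,-0.303]],
  [[0.116,-0.678,-0.348],[-0.005,0.003,-0.303]],
])

```text
clock: 26.88
tool_pos: [0.4195, -0.1205, 0.1698]
eef_rot: [0.94, 0.34, -0.0, -0.0]
contact_force: [0.6, 0.1, -1.8]
opening: 0.267
finger_force: 35.0
```

Request:
send_rows([
  [[0.957,-0.122,0],[0,0,-0.304]],
  [[0.957,-0.122,0],[0,0,-0.304]],
  [[0.957,-0.122,0],[0,0,-0.304]],
  [[0.957,-0.122,0],[0,0,-0.304]],
  [[0.957,-0.122,0],[0,0,-0.304]],
  [[0.957,-0.122,0],[0,0,-0.304]],
  [[0.957,-0.122,0],[0,0,-0.304]],
  [[0.957,-0.122,0.284],[0,0,-0.304]],
  [[0.957,-0.122,0.284],[0,0,-0.304]],
  [[0.957,-0.122,0.284],[0,0,-0.304]],
  [[0.957,-0.122,0.284],[0,0,-0.304]],
])

```text
clock: 28.25
tool_pos: [0.6172, 0.0912, 0.0867]
eef_rot: [0.678, 0.735, 0.001, 0.001]
contact_force: [-0.4, -0.7, -1.4]
opening: 0.274
finger_force: 35.0
```

```bash
python3 - <<'E'
from h import *
import plant
look('w11',plant);chisels('w11',.095);blade('w11',.095)
s=plant.get_state();x,y=fr(BED,.058,-.015)
planc([(x,y,.031,YAW)],reset=s)
E
```

```text
t 28.25 pos [0.6172 0.0912 0.0867] err [ 0.0008 -0.0013  0.0018] rot err deg [-0.12 -0.06  0.13] q [-0.33  0.87  0.2   1.69 -0.26  0.61  0.1 ] open 0.274 F [-0.4 -0.7 -1.4]
blob 1752 [[123.0, 178.8], [137.9, 286.3]] [[0.5276, 0.1255, 0.113], [0.5298, 0.0718, 0.113]]
blob 2075 [[318.2, 220.8], [317.4, 308.1]] [[0.6145, 0.1127, 0.113], [0.6178, 0.0664, 0.113]]
blob 826 [[318.5, 345.0], [318.3, 382.0]] [[0.6201, 0.0443, 0.113], [0.6219, 0.0202, 0.113]]
blade? 644 (110.72459411621094, 30.702653884887695) [0.0063 0.0149] [0.5254 0.1923 0.109 ] [0.5267 0.1775 0.109 ]
blade? 52249 (237.09732055664062, 150.11619567871094) [0.1251 0.1062] [0.6441 0.1518 0.109 ] [0.5076 0.1187 0.109 ]
blade? 1729 (106.9827651977539, 223.20689392089844) [0.0152 0.0466] [0.5099 0.1238 0.109 ] [0.5221 0.0784 0.109 ]
[0.004, -0.004, 0.187] [0.001, 0.0, 0.0] x2
```

Request:
send_rows([
  [[0.003,-0.003,0.05],[0,0,0]],
  [[0.003,-0.003,0.1],[0,0,0]],
  [[0.003,-0.003,0.14],[0,0,0]],
  [[0.003,-0.003,0.17],[0,0,0]],
  [[0.003,-0.003,0.185],[0,0,0]],
  [[0.003,-0.003,0.189],[0,0,0]],
  [[0.003,-0.003,0.189],[0,0,0]],
  [[0.003,-0.003,0.189],[0,0,0]],
])

```text
clock: 29.3
tool_pos: [0.6152, 0.0933, 0.0299]
eef_rot: [0.677, 0.736, 0.0, 0.0]
contact_force: [-2.6, 0.6, 7.3]
opening: 0.267
finger_force: 35.0
```

Request:
send_rows([
  [[0,0,0],[0,0,0]],
  [[0,0,0],[0,0,0]],
  [[0,0,0],[0,0,0]],
  [[0,0,-0.1],[0,0,0]],
  [[-0.2,0.19,-0.4],[0,0,0]],
  [[-0.28,0.19,-0.45],[0,0,0]],
  [[-0.28,0.19,-0.45],[0,0,0]],
  [[-0.28,0.19,-0.45],[0,0,0]],
  [[-0.28,0.19,-0.45],[0,0,0]],
], fingers=0.5)

```text
clock: 30.42
tool_pos: [0.6778, 0.016, 0.1624]
eef_rot: [0.677, 0.736, -0.0, -0.001]
contact_force: [-0.8, -0.6, 0.3]
opening: 0.498
finger_force: 0.0
```

```bash
python3 - <<'E'
from h import *
import plant
look('w12',plant);chisels('w12',.04)
E
```

```text
t 30.425 pos [0.6778 0.016  0.1624] err [ 0.0613 -0.0767  0.1314] rot err deg [ 0.13  0.11 -0.18] q [-0.2   0.83  0.22  1.45 -0.22  0.88  0.17] open 0.498 F [-0.8 -0.6  0.3]
blob 2648 [[92.0, 50.8], [112.9, 176.0]] [[0.4965, 0.1102, 0.058], [0.5029, 0.0133, 0.058]]
blob 2778 [[245.3, 56.6], [250.1, 179.3]] [[0.6124, 0.1158, 0.058], [0.6183, 0.0202, 0.058]]
```

View pics/w12.png

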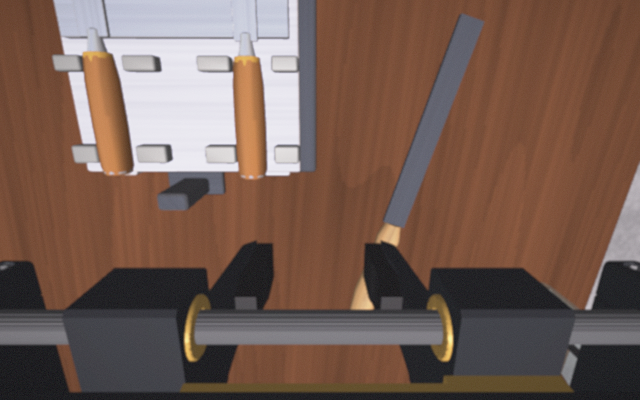

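Both handles sit between their posts, with the handle ends at (115,172) and (252,176) and the blades on the anvil. The pull bar is next, with its top at (175,200).

```bash
python3 - <<'E'
from h import *
import plant
s=plant.get_state();x,y=fr(BED,0,-.098);print(x,y)
planc([(x+.0005,y,.12,YAW),(x+.0005,y,.042,YAW,5)],reset=s)
E
```

```text
0.5653269973498908 0.005129291424988386
[-0.006, -0.374, 0.141] [-0.001, 0.0, 0.001] x3
[-0.006, -0.374, 0.401] [-0.001, 0.0, 0.001] x5
```

Request:
send_rows([
  [[-0.006,-0.374,0],[0,0,0]],
  [[-0.006,-0.374,0],[0,0,0]],
  [[-0.006,-0.374,0.1],[0,0,0]],
  [[-0.006,-0.374,0.2],[0,0,0]],
  [[-0.006,-0.374,0.3],[0,0,0]],
  [[-0.006,-0.374,0.4],[0,0,0]],
  [[-0.006,-0.374,0.4],[0,0,0]],
  [[-0.006,-0.374,0.4],[0,0,0]],
])

```text
clock: 31.48
tool_pos: [0.5677, 0.0038, 0.0441]
eef_rot: [0.677, 0.736, 0.0, 0.0]
contact_force: [0.8, -0.5, 0.5]
opening: 0.497
finger_force: 0.0
```

Request:
send_rows([
  [[0,0,0],[0,0,0]],
  [[0,0,0],[0,0,0]],
  [[0,0,0],[0,0,0]],
  [[0,0,0],[0,0,0]],
  [[0,0,0],[0,0,0]],
], fingers=0, newtons=30)

```text
clock: 32.1
tool_pos: [0.5667, 0.0032, 0.0444]
eef_rot: [0.677, 0.736, -0.0, -0.0]
contact_force: [-3.5, 1.3, 6.1]
opening: 0.268
finger_force: 30.0
```

Request:
send_rows([
  [[0.02,0,0],[0,0,0]],
  [[0.05,0,0],[0,0,0]],
  [[0.08,0,0],[0,0,0]],
  [[0.11,0,0],[0,0,0]],
  [[0.14,0,0],[0,0,0]],
  [[0.17,0,0],[0,0,0]],
  [[0.2,0,0],[0,0,0]],
  [[0.23,0,0],[0,0,0]],
  [[0.26,0,0],[0,0,0]],
  [[0.29,0,0],[0,0,0]],
  [[0.29,0,0],[0,0,0]],
])

```text
clock: 33.48
tool_pos: [0.5597, 0.0907, 0.0444]
eef_rot: [0.677, 0.736, 0.0, -0.0]
contact_force: [-2.9, 1.1, 7.5]
opening: 0.27
finger_force: 30.0
```

Request:
send_rows([
  [[0.015,0,0],[0,0,0]],
  [[0.03,0,0],[0,0,0]],
  [[0.045,0,0],[0,0,0]],
  [[0.05,0,0],[0,0,0]],
  [[0.05,0,0],[0,0,0]],
])

```text
clock: 34.1
tool_pos: [0.5587, 0.1029, 0.0444]
eef_rot: [0.678, 0.735, -0.001, 0.001]
contact_force: [-2.3, -2.9, 5.5]
opening: 0.27
finger_force: 30.0
```

Request:
send_rows([
  [[0.01,0,0],[0,0,0]],
  [[0.015,0,0],[0,0,0]],
  [[0.015,0,0],[0,0,0]],
  [[0.015,0,0],[0,0,0]],
])

```text
clock: 34.6
tool_pos: [0.5587, 0.1028, 0.0445]
eef_rot: [0.679, 0.734, -0.002, 0.003]
contact_force: [-1.2, -11.2, 6.0]
opening: 0.27
finger_force: 30.0
```

Request:
send_rows([
  [[-0.01,0,0],[0,0,0]],
  [[-0.01,0,0],[0,0,0]],
  [[-0.01,0,0],[0,0,0]],
  [[-0.01,0,0],[0,0,0]],
  [[-0.01,0,-0.2],[0,0,0]],
  [[-0.01,0,-0.4],[0,0,0]],
  [[-0.01,0,-0.65],[0,0,0]],
  [[-0.01,0,-0.65],[0,0,0]],
  [[-0.01,0,-0.65],[0,0,0]],
], fingers=0.4)

```text
clock: 35.72
tool_pos: [0.559, 0.1068, 0.239]
eef_rot: [0.677, 0.736, 0.001, 0.001]
contact_force: [-0.4, 0.9, -1.5]
opening: 0.403
finger_force: 0.0
```

```bash
python3 - <<'E'
from h import *
import plant
look('w13',plant);s=plant.get_state()
a=cv2.imread('pics/w13.png')
M2=np.array([BED[0]-.038*0,BED[1],BED[2]])
m=np.array([*fr(BED,0,.0375),BED[2]]);print('machine from bed',m,'M',M)
c,T=pickle.load(open('w13.pkl','rb'))
for y in(.1525,):
  print(proj(c,T,w(m,[[.109,.055,.165],[-.109,.055,.165],[-.05,.12,.213],[.048,.15,.213]])).round())
E
```

```text
t 35.725 pos [0.559  0.1068 0.239 ] err [-0.0067  0.1016  0.1969] rot err deg [-0.07 -0.06 -0.1 ] q [-0.45  0.6   0.3   1.73 -0.23  0.84  0.04] open 0.403 F [-0.4  0.9 -1.5]
machine from bed [0.55422844 0.140174   0.082     ] M [0.5542 0.141  0.0797]
[[ 476.   77.]
 [ 158.   77.]
 [ 214.  -70.]
 [ 420. -147.]]
```

```bash
cat >> h.py <<'E'
MM=np.array([.5542,.1405,.0815])
E
python3 - <<'E'
from h import *
import plant
s=plant.get_state();x,y=fr(MM,0,.06)
planc([(x,y,.31,YAW)],reset=s)
E
```

```text
[0.313, -0.004, -0.241] [0.0, 0.0, 0.0] x3
```

Request:
send_rows([
  [[0.1,0,-0.241],[0,0,0]],
  [[0.313,-0.004,-0.241],[0,0,0]],
  [[0.313,-0.004,-0.241],[0,0,0]],
  [[0.313,-0.004,-0.241],[0,0,0]],
  [[0.313,-0.004,-0.241],[0,0,0]],
])

```text
clock: 36.4
tool_pos: [0.5496, 0.1976, 0.3095]
eef_rot: [0.678, 0.735, -0.002, 0.0]
contact_force: [-0.6, -1.1, 0.8]
opening: 0.401
finger_force: 0.0
```

```bash
python3 - <<'E'
from h import *
import plant
look('w14',plant)
a=cv2.imread('pics/w14.png');c,T=pickle.load(open('w14.pkl','rb'))
print(proj(c,T,w(MM,[[.109,.055,.165],[-.109,.055,.165],[-.109,.25,.165],[.109,.25,.165],[-.05,.114,.224],[.048,.15,.213]])).round())
cv2.imwrite('pics/p14.png',cv2.resize(a[0:250,170:470],(720,600),interpolation=cv2.INTER_CUBIC))
E
```

```text
t 36.4 pos [0.5496 0.1976 0.3095] err [ 0.0004 -0.0025 -0.0005] rot err deg [ 0.05 -0.14  0.19] q [-0.62  0.55  0.34  1.58 -0.2   1.04 -0.15] open 0.401 F [-0.6 -1.1  0.8]
[[432. 180.]
 [207. 181.]
 [183. -57.]
 [457. -58.]
 [253. 123.]
 [384.  72.]]
```

View pics/p14.png

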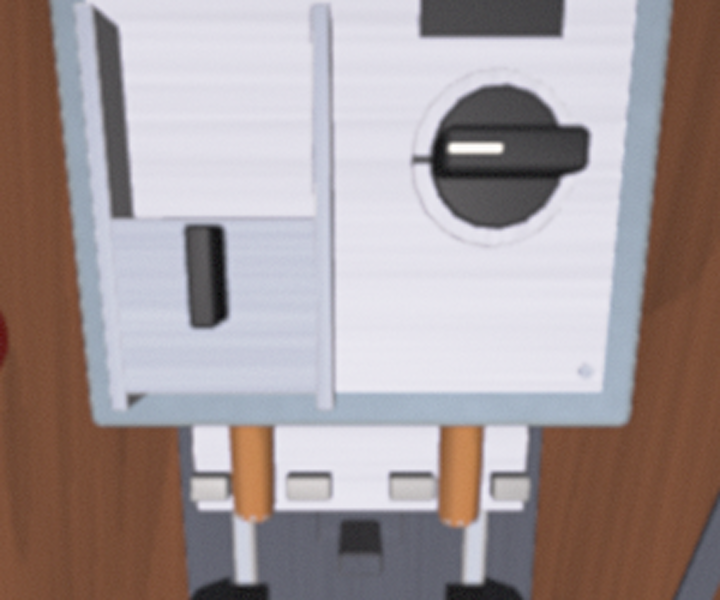

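```bash
python3 - <<'E'
from h import *
c,T=pickle.load(open('w14.pkl','rb'))
k=2.4;f=lambda u,v:(170-.5+(u+.5)/k,-.5+(v+.5)/k)
Rz=R.from_euler('z',-MM[2]).as_matrix()[:2,:2]
for n,uv,z in(('seltop',(518,149),.213),('seldisc',(498,157),.175),('fintop',(201,275),.224),('edgeL',(95,423),.165),('edgeR',(630,422),.165),('plateTL',(112,217),.196),('plateBR',(318,393),.196),('stripR',(325,5),.196),('h1',(255,520),.052),('h2',(460,523),.052),('pinTop',(360,540),.09),('post',(308,487),.054),('post2',(412,487),.054)):
    p=ray(c,T,f(*uv),z);print(n,p.round(4),(Rz@(p[:2]-MM[:2])).round(4))
E
```

```text
seltop [0.5899 0.3013 0.213 ] [0.0487 0.1573]
seldisc [0.5899 0.3021 0.175 ] [0.0488 0.1582]
fintop [0.4954 0.2565 0.224 ] [-0.0491  0.1204]
edgeL [0.443  0.1913 0.165 ] [-0.1067  0.0597]
edgeR [0.6573 0.2089 0.165 ] [0.1084 0.0598]
plateTL [0.4599 0.2712 0.196 ] [-0.0834  0.138 ]
plateBR [0.5328 0.2169 0.196 ] [-0.0151  0.0779]
stripR [0.527  0.3397 0.196 ] [-0.0109  0.2008]
h1 [0.4965 0.112  0.052 ] [-0.0598 -0.0237]
h2 [0.613  0.1196 0.052 ] [ 0.0569 -0.0256]
pinTop [0.5558 0.1198 0.09  ] [-0.0001 -0.0208]
post [0.5255 0.1348 0.054 ] [-0.0291 -0.0034]
post2 [0.5834 0.1395 0.054 ] [ 0.029  -0.0034]
```

The selector's bar is centred near (518,149) and the fin near (201,275) in this crop. The carriage is home and both chisels are seated.

```bash
python3 - <<'E'
from h import *
import plant
s=plant.get_state();x,y=fr(MM,.0485,.156);print(x,y)
planc([(x,y,.29,184.7),(x,y,.215,184.7,3)],reset=s)
E
```

```text
0.5898390848299179 0.29993056680726543
[0.329, 0.16, 0.065] [-0.001, 0.0, -0.501] x10
-- new call
[0.0, 0.0, 0.25] [0.0, 0.0, 0.0] x3
```

Request:
send_rows([
  [[0.329,0.16,0.065],[0,0,-0.25]],
  [[0.329,0.16,0.065],[0,0,-0.25]],
  [[0.329,0.16,0.065],[0,0,-0.25]],
  [[0.329,0.16,0.065],[0,0,-0.501]],
  [[0.329,0.16,0.065],[0,0,-0.501]],
  [[0.329,0.16,0.065],[0,0,-0.501]],
  [[0.329,0.16,0.065],[0,0,-0.501]],
  [[0.329,0.16,0.065],[0,0,-0.501]],
  [[0.329,0.16,0.065],[0,0,-0.501]],
  [[0.329,0.16,0.065],[0,0,-0.501]],
  [[0.329,0.16,0.065],[0,0,-0.501]],
])

```text
clock: 37.83
tool_pos: [0.5899, 0.3012, 0.2911]
eef_rot: [-0.041, 0.999, -0.0, 0.0]
contact_force: [-0.7, 0.5, 0.3]
opening: 0.396
finger_force: 0.0
```

```bash
python3 - <<'E'
from h import *
import plant
look('w15',plant);s=plant.get_state();x,y=fr(MM,.0485,.156)
planc([(x,y,.16,184.7)],reset=s)
a=cv2.imread('pics/w15.png');g=cv2.cvtColor(a,cv2.COLOR_BGR2HSV)
c,T=pickle.load(open('w15.pkl','rb'))
print('exp',proj(c,T,[[x,y,.213],[x,y,.175]]).round())
m=cv2.inRange(g,(0,0,0),(180,255,70))[0:230];n,l,st,ce=cv2.connectedComponentsWithStats(m)
for i in range(1,n):
    if st[i,4]>300:print(st[i],ce[i].round(1))
E
```

```text
t 37.825 pos [0.5899 0.3012 0.2911] err [0.     0.0014 0.076 ] rot err deg [ 0.05  0.03 -0.02] q [-0.49  0.67 -0.11  1.35  0.07  1.13  1.05] open 0.396 F [-0.7  0.5  0.3]
[0.001, -0.005, 0.437] [0.0, 0.0, 0.001] x4
exp [[317. 200.]
 [317. 188.]]
[293  17  85   6 438] [334.8  19.5]
[240  57  49  15 413] [262.9  65.5]
[145 111  25  24 463] [157.7 121.5]
[ 364  156   33   52 1549] [379.8 181.8]
[ 294  161   51   65 2082] [319.1 190.2]
[564 165  32  29 523] [580.6 175.1]
```

Request:
send_rows([
  [[0,0,0.15],[0,0,0]],
  [[0,0,0.3],[0,0,0]],
  [[0,0,0.38],[0,0,0]],
  [[0,0,0.437],[0,0,0]],
  [[0,0,0.437],[0,0,0]],
  [[0,0,0.437],[0,0,0]],
])

```text
clock: 38.62
tool_pos: [0.5904, 0.3025, 0.1612]
eef_rot: [-0.043, 0.999, 0.0, 0.001]
contact_force: [0.1, 0.6, 0.0]
opening: 0.4
finger_force: 0.0
```

Request:
send_rows([
  [[0,0,0],[0,0,0]],
  [[0,0,0],[0,0,0]],
  [[0,0,0],[0,0,0]],
  [[0,0,0],[0,0,0]],
  [[0,0,0],[0,0,0]],
], fingers=0, newtons=20)

```text
clock: 39.25
tool_pos: [0.59, 0.302, 0.1608]
eef_rot: [-0.043, 0.999, -0.0, 0.001]
contact_force: [-1.0, -1.3, 3.6]
opening: 0.16
finger_force: 20.0
```

Request:
send_rows([
  [[0,0,0],[0,0,0.05]],
  [[0,0,0],[0,0,0.1]],
  [[0,0,0],[0,0,0.15]],
  [[0,0,0],[0,0,0.2]],
  [[0,0,0],[0,0,0.25]],
  [[0,0,0],[0,0,0.3]],
  [[0,0,0],[0,0,0.33]],
  [[0,0,0],[0,0,0.35]],
  [[0,0,0],[0,0,0.35]],
  [[0,0,0],[0,0,0.35]],
  [[0,0,0],[0,0,0.35]],
])

```text
clock: 40.62
tool_pos: [0.5903, 0.3028, 0.1608]
eef_rot: [0.485, 0.874, 0.001, 0.001]
contact_force: [1.4, 0.7, 3.6]
opening: 0.16
finger_force: 20.0
```

```bash
python3 - <<'E'
from h import *
import plant
s=plant.get_state();Rm=R.from_quat(s['eef_rot']).as_matrix();print(np.degrees(np.arctan2(Rm[1,0],Rm[0,0])),s['moment'],s['contact_force'],s['opening'],s['finger_force'],s['tool_pos'])
E
```

```text
121.96438352947071 [ 0.08652953 -0.08735449  0.43921417] [1.39272673 0.69212618 3.63820675] 0.15968754608771749 20.00067511573434 [0.59032228 0.30277676 0.16075303]
```

Request:
send_rows([
  [[0,0,0],[0,0,-0.05]],
  [[0,0,0],[0,0,-0.1]],
  [[0,0,0],[0,0,-0.15]],
  [[0,0,0],[0,0,-0.2]],
  [[0,0,0],[0,0,-0.25]],
  [[0,0,0],[0,0,-0.3]],
  [[0,0,0],[0,0,-0.35]],
  [[0,0,0],[0,0,-0.35]],
  [[0,0,0],[0,0,-0.35]],
])

```text
clock: 41.75
tool_pos: [0.59, 0.302, 0.1608]
eef_rot: [-0.042, 0.999, 0.0, 0.0]
contact_force: [-0.5, -0.7, 5.6]
opening: 0.156
finger_force: 20.0
```

Request:
send_rows([
  [[0,0,0],[0,0,0]],
  [[0,0,0],[0,0,0]],
  [[0,0,0],[0,0,0]],
  [[0,0,0],[0,0,0]],
  [[0,0,-0.1],[0,0,0]],
  [[0,0,-0.25],[0,0,0]],
  [[0,0,-0.4],[0,0,0]],
  [[0,0,-0.4],[0,0,0]],
  [[0,0,-0.4],[0,0,0]],
], fingers=0.4)

```text
clock: 42.88
tool_pos: [0.5892, 0.3019, 0.2796]
eef_rot: [-0.043, 0.999, -0.0, -0.0]
contact_force: [0.1, -0.1, -0.3]
opening: 0.394
finger_force: 0.0
```

```bash
python3 - <<'E'
from h import *
import plant
look('w16',plant);s=plant.get_state();x,y=fr(MM,-.0495,.118);print(x,y)
a=cv2.imread('pics/w16.png');g=cv2.cvtColor(a,cv2.COLOR_BGR2HSV)
m=cv2.inRange(g,(0,0,0),(180,255,70))[0:230];n,l,st,ce=cv2.connectedComponentsWithStats(m)
for i in range(1,n):
    if st[i,4]>300:print(st[i],ce[i].round(1))
x1,y1=fr(MM,0,.07)
planc([(x1,y1,.29,YAW)],reset=s)
E
```

```text
t 42.875 pos [0.5892 0.3019 0.2796] err [-0.0006  0.002   0.1195] rot err deg [ 0.01  0.05 -0.29] q [-0.49  0.68 -0.11  1.36  0.08  1.1   1.05] open 0.394 F [ 0.1 -0.1 -0.3]
0.49525794759566544 0.25407853872261554
[291  14  89   7 523] [334.6  17.3]
[235  56  52  16 494] [258.7  64.9]
[136 112  30  24 510] [152.3 122.5]
[ 365  160   35   53 1681] [381.3 185.8]
[ 292  164   53   66 2238] [318.3 194.2]
[571 168  32  30 549] [587.3 178.8]
[0.16, -0.292, -0.036] [-0.001, 0.0, 0.501] x10
```

```bash
python3 - <<'E'
from h import *
import plant
s=plant.get_state()
planc([(.4954,.256,.27,YAW)],reset=s)
E
```

```text
[0.323, -0.125, 0.03] [-0.001, 0.0, 0.501] x10
```

Request:
send_rows([
  [[0.323,-0.125,0.03],[0,0,0.25]],
  [[0.323,-0.125,0.03],[0,0,0.25]],
  [[0.323,-0.125,0.03],[0,0,0.25]],
  [[0.323,-0.125,0.03],[0,0,0.501]],
  [[0.323,-0.125,0.03],[0,0,0.501]],
  [[0.323,-0.125,0.03],[0,0,0.501]],
  [[0.323,-0.125,0.03],[0,0,0.501]],
  [[0.323,-0.125,0.03],[0,0,0.501]],
  [[0.323,-0.125,0.03],[0,0,0.501]],
  [[0.323,-0.125,0.03],[0,0,0.501]],
  [[0.323,-0.125,0.03],[0,0,0.501]],
], fingers=0.35)

```text
clock: 44.3
tool_pos: [0.496, 0.2564, 0.2706]
eef_rot: [0.677, 0.736, -0.001, 0.0]
contact_force: [0.9, 0.2, 1.5]
opening: 0.348
finger_force: 0.0
```

```bash
python3 - <<'E'
from h import *
import plant
look('w17',plant);s=plant.get_state()
planc([(.4952,.256,.179,YAW)],reset=s)
a=cv2.imread('pics/w17.png');g=cv2.cvtColor(a,cv2.COLOR_BGR2HSV);c,T=pickle.load(open('w17.pkl','rb'))
m=cv2.inRange(g,(0,0,0),(180,255,70))[0:240];n,l,st,ce=cv2.connectedComponentsWithStats(m)
print('exp fin',proj(c,T,[[.4954,.2565,.224],[.4954,.2565,.2]]).round())
for i in range(1,n):
    if st[i,4]>150:print(st[i],ce[i].round(1))
E
```

```text
t 44.3 pos [0.496  0.2564 0.2706] err [0.0004 0.0003 0.0004] rot err deg [ 0.05 -0.09 -0.07] q [-0.76  0.55  0.34  1.72 -0.22  0.91 -0.25] open 0.348 F [0.9 0.2 1.5]
[-0.001, -0.003, 0.306] [0.0, 0.0, 0.0] x3
exp fin [[319. 212.]
 [319. 201.]]
[   15     0   161    96 10143] [99.2 44.4]
[ 411   55   66   39 2389] [443.2  73.5]
[616 104  24  71 849] [631.  148.3]
[ 407  118   87   58 2966] [448.2 147.3]
[314 183  10  50 365] [318.9 208.7]
```

Request:
send_rows([
  [[0,0,0.15],[0,0,0]],
  [[0,0,0.25],[0,0,0]],
  [[0,0,0.3],[0,0,0]],
  [[0,0,0.306],[0,0,0]],
  [[0,0,0.306],[0,0,0]],
])

```text
clock: 44.98
tool_pos: [0.4973, 0.2568, 0.1804]
eef_rot: [0.677, 0.736, 0.001, 0.001]
contact_force: [0.0, 0.2, 0.2]
opening: 0.352
finger_force: 0.0
```

Request:
send_rows([
  [[0,0,0],[0,0,0]],
  [[0,0,0],[0,0,0]],
  [[0,0,0],[0,0,0]],
  [[0,0,0],[0,0,0]],
  [[0,0,0],[0,0,0]],
], fingers=0, newtons=20)

```text
clock: 45.6
tool_pos: [0.4961, 0.2567, 0.18]
eef_rot: [0.677, 0.736, 0.0, 0.0]
contact_force: [-3.1, -0.4, 6.2]
opening: 0.097
finger_force: 20.0
```

Request:
send_rows([
  [[0.02,0,0],[0,0,0]],
  [[0.04,0,0],[0,0,0]],
  [[0.07,0,0],[0,0,0]],
  [[0.1,0,0],[0,0,0]],
  [[0.13,0,0],[0,0,0]],
  [[0.16,0,0],[0,0,0]],
  [[0.185,0,0],[0,0,0]],
  [[0.2,0,0],[0,0,0]],
  [[0.2,0,0],[0,0,0]],
  [[0.2,0,0],[0,0,0]],
])

```text
clock: 46.85
tool_pos: [0.4915, 0.3145, 0.18]
eef_rot: [0.678, 0.735, -0.001, 0.001]
contact_force: [-2.2, -4.4, 6.3]
opening: 0.098
finger_force: 20.0
```

Request:
send_rows([
  [[-0.007,0,0],[0,0,0]],
  [[-0.007,0,0],[0,0,0]],
  [[-0.007,0,0],[0,0,0]],
  [[-0.007,0,-0.1],[0,0,0]],
  [[-0.007,0,-0.2],[0,0,0]],
  [[-0.007,0,-0.2],[0,0,0]],
  [[-0.007,0,-0.2],[0,0,0]],
], fingers=0.35)

```text
clock: 47.72
tool_pos: [0.4911, 0.3142, 0.2388]
eef_rot: [0.677, 0.736, -0.0, 0.0]
contact_force: [0.6, 0.7, 0.2]
opening: 0.354
finger_force: 0.0
```

```bash
python3 - <<'E'
from h import *
import plant
look('w18',plant);s=plant.get_state();x,y=fr(MM,-.05,.108);print(x,y)
c,T=pickle.load(open('w18.pkl','rb'));print('exp',proj(c,T,[[x,y,.187],[.4905,.3135,.224]]).round())
a=cv2.imread('pics/w18.png');b=a[180:400,240:400];print('px near button',a[np.clip(int(proj(c,T,[[x,y,.187]])[0][1]),0,399),int(proj(c,T,[[x,y,.187]])[0][0])])
planc([(x,y,.235,YAW),(x,y,.175,YAW,3)],reset=s)
E
```

```text
t 47.725 pos [0.4911 0.3142 0.2388] err [-0.0041  0.0583  0.0598] rot err deg [0.   0.01 0.04] q [-0.84  0.63  0.33  1.69 -0.25  0.87 -0.32] open 0.354 F [0.6 0.7 0.2]
0.49557370529985206 0.24407102669053454
exp [[318. 297.]
 [319. 231.]]
px near button [201 183 181]
[-0.234, -0.004, 0.012] [0.0, 0.0, 0.0] x3
[-0.234, -0.003, 0.212] [0.0, 0.0, 0.0] x3
```

Request:
send_rows([
  [[-0.234,-0.004,0.012],[0,0,0]],
  [[-0.234,-0.004,0.012],[0,0,0]],
  [[-0.234,-0.004,0.012],[0,0,0]],
  [[-0.234,-0.004,0.1],[0,0,0]],
  [[-0.234,-0.004,0.18],[0,0,0]],
  [[-0.234,-0.004,0.22],[0,0,0]],
  [[-0.234,-0.004,0.22],[0,0,0]],
  [[-0.234,-0.004,0.22],[0,0,0]],
], fingers=0)

```text
clock: 48.78
tool_pos: [0.4968, 0.2448, 0.1741]
eef_rot: [0.677, 0.736, 0.001, 0.001]
contact_force: [0.6, 0.3, 0.3]
opening: 0.003
finger_force: 0.0
```

Request:
send_rows([
  [[0,0,0.01],[0,0,0]],
  [[0,0,0.02],[0,0,0]],
  [[0,0,0.025],[0,0,0]],
  [[0,0,0.025],[0,0,0]],
  [[0,0,0.025],[0,0,0]],
])

```text
clock: 49.4
tool_pos: [0.4963, 0.2442, 0.166]
eef_rot: [0.677, 0.736, 0.0, 0.0]
contact_force: [-1.0, 0.3, 0.9]
opening: 0.005
finger_force: 0.0
```

Request:
send_rows([
  [[0,0,0.006],[0,0,0]],
  [[0,0,0.012],[0,0,0]],
  [[0,0,0.018],[0,0,0]],
  [[0,0,0.018],[0,0,0]],
  [[0,0,0.018],[0,0,0]],
])

```text
clock: 50.02
tool_pos: [0.4964, 0.2442, 0.1607]
eef_rot: [0.677, 0.736, 0.0, 0.0]
contact_force: [-0.2, -0.5, 4.3]
opening: 0.006
finger_force: 2.1
```

Request:
send_rows([
  [[0,0,0.004],[0,0,0]],
  [[0,0,0.008],[0,0,0]],
  [[0,0,0.01],[0,0,0]],
  [[0,0,0.01],[0,0,0]],
])

```text
clock: 50.52
tool_pos: [0.4965, 0.2442, 0.1595]
eef_rot: [0.678, 0.736, 0.001, 0.0]
contact_force: [-4.6, -2.0, 21.0]
opening: 0.007
finger_force: 10.1
```

Request:
send_rows([
  [[0,0,-0.05],[0,0,0]],
  [[0,0,-0.15],[0,0,0]],
  [[0,0,-0.27],[0,0,0]],
  [[0,0,-0.27],[0,0,0]],
  [[0,0,-0.27],[0,0,0]],
], fingers=0.35)

```text
clock: 51.15
tool_pos: [0.4955, 0.2441, 0.2378]
eef_rot: [0.677, 0.736, -0.0, 0.0]
contact_force: [0.1, -0.5, 0.4]
opening: 0.352
finger_force: 0.0
```

```bash
python3 - <<'E'
from h import *
import plant
s=plant.get_state();print(s['tool_pos'],s['opening'])
planc([(.4913,.3142,.238,YAW),(.4913,.3142,.18,YAW,4)],reset=s)
E
```

```text
[0.49554716 0.2440854  0.23781207] 0.35170137679078983
[0.234, 0.005, -0.001] [0.0, 0.0, 0.0] x3
[0.234, 0.005, 0.193] [0.0, 0.0, 0.0] x4
```

Request:
send_rows([
  [[0.234,0.005,0],[0,0,0]],
  [[0.234,0.005,0],[0,0,0]],
  [[0.234,0.005,0],[0,0,0]],
  [[0.234,0.005,0.1],[0,0,0]],
  [[0.234,0.005,0.193],[0,0,0]],
  [[0.234,0.005,0.193],[0,0,0]],
  [[0.234,0.005,0.193],[0,0,0]],
])

```text
clock: 52.02
tool_pos: [0.4928, 0.3133, 0.1814]
eef_rot: [0.678, 0.735, 0.0, 0.001]
contact_force: [-0.1, 1.1, 0.2]
opening: 0.347
finger_force: 0.0
```

Request:
send_rows([
  [[0,0,0],[0,0,0]],
  [[0,0,0],[0,0,0]],
  [[0,0,0],[0,0,0]],
  [[0,0,0],[0,0,0]],
  [[0,0,0],[0,0,0]],
], fingers=0)

```text
clock: 52.65
tool_pos: [0.4915, 0.3144, 0.1813]
eef_rot: [0.677, 0.736, 0.0, 0.0]
contact_force: [-3.3, -0.1, 6.2]
opening: 0.099
finger_force: 20.0
```

Request:
send_rows([
  [[-0.02,0,0],[0,0,0]],
  [[-0.04,0,0],[0,0,0]],
  [[-0.07,0,0],[0,0,0]],
  [[-0.1,0,0],[0,0,0]],
  [[-0.13,0,0],[0,0,0]],
  [[-0.16,0,0],[0,0,0]],
  [[-0.185,0,0],[0,0,0]],
  [[-0.203,0,0],[0,0,0]],
  [[-0.203,0,0],[0,0,0]],
  [[-0.203,0,0],[0,0,0]],
])

```text
clock: 53.9
tool_pos: [0.4962, 0.2565, 0.1813]
eef_rot: [0.677, 0.736, 0.001, -0.001]
contact_force: [-3.7, 4.9, 5.5]
opening: 0.1
finger_force: 20.0
```

Request:
send_rows([
  [[0.01,0,0],[0,0,0]],
  [[0.01,0,0],[0,0,0]],
  [[0.01,0,0],[0,0,0]],
  [[0.01,0,-0.1],[0,0,0]],
  [[0.01,0,-0.25],[0,0,0]],
  [[0.01,0,-0.25],[0,0,0]],
  [[0.01,0,-0.25],[0,0,0]],
], fingers=0.45)

```text
clock: 54.78
tool_pos: [0.4964, 0.2563, 0.2552]
eef_rot: [0.677, 0.736, -0.0, 0.0]
contact_force: [-0.1, 0.8, -0.5]
opening: 0.448
finger_force: 0.0
```

```bash
python3 - <<'E'
from h import *
import plant
s=plant.get_state();print(s['tool_pos'],s['opening'])
planc([(.5585,.103,.245,YAW),(.5585,.103,.043,YAW,6)],reset=s)
E
```

```text
[0.49635367 0.2562939  0.25523708] 0.4483855465827466
[-0.526, 0.164, 0.034] [0.0, 0.0, 0.0] x4
[-0.526, 0.164, 0.708] [0.0, 0.0, 0.0] x6
```

Request:
send_rows([
  [[-0.526,0.164,0.034],[0,0,0]],
  [[-0.526,0.164,0.034],[0,0,0]],
  [[-0.526,0.164,0.034],[0,0,0]],
  [[-0.526,0.164,0.034],[0,0,0]],
  [[-0.526,0.164,0.2],[0,0,0]],
  [[-0.526,0.164,0.38],[0,0,0]],
  [[-0.526,0.164,0.54],[0,0,0]],
  [[-0.526,0.164,0.65],[0,0,0]],
  [[-0.526,0.164,0.708],[0,0,0]],
  [[-0.526,0.164,0.708],[0,0,0]],
  [[-0.526,0.164,0.708],[0,0,0]],
])

```text
clock: 56.15
tool_pos: [0.5597, 0.1037, 0.0444]
eef_rot: [0.677, 0.736, 0.001, 0.001]
contact_force: [-0.7, -0.5, -0.8]
opening: 0.453
finger_force: 0.0
```

Request:
send_rows([
  [[0,0,0],[0,0,0]],
  [[0,0,0],[0,0,0]],
  [[0,0,0],[0,0,0]],
  [[0,0,0],[0,0,0]],
  [[0,0,0],[0,0,0]],
], fingers=0, newtons=30)

```text
clock: 56.78
tool_pos: [0.5587, 0.1034, 0.0443]
eef_rot: [0.677, 0.736, 0.0, 0.0]
contact_force: [-2.6, 0.1, 7.3]
opening: 0.273
finger_force: 30.0
```

Request:
send_rows([
  [[-0.02,0,0],[0,0,0]],
  [[-0.05,0,0],[0,0,0]],
  [[-0.08,0,0],[0,0,0]],
  [[-0.11,0,0],[0,0,0]],
  [[-0.14,0,0],[0,0,0]],
  [[-0.17,0,0],[0,0,0]],
  [[-0.2,0,0],[0,0,0]],
  [[-0.23,0,0],[0,0,0]],
  [[-0.26,0,0],[0,0,0]],
  [[-0.29,0,0],[0,0,0]],
  [[-0.29,0,0],[0,0,0]],
])

```text
clock: 58.15
tool_pos: [0.5658, 0.0156, 0.0443]
eef_rot: [0.678, 0.735, 0.0, 0.0]
contact_force: [-1.6, -0.5, 5.5]
opening: 0.266
finger_force: 30.0
```

Request:
send_rows([
  [[-0.02,0,0],[0,0,0]],
  [[-0.04,0,0],[0,0,0]],
  [[-0.055,0,0],[0,0,0]],
  [[-0.06,0,0],[0,0,0]],
  [[-0.06,0,0],[0,0,0]],
  [[-0.06,0,0],[0,0,0]],
])

```text
clock: 58.9
tool_pos: [0.5667, 0.0038, 0.0443]
eef_rot: [0.676, 0.737, 0.002, -0.002]
contact_force: [-3.1, 8.9, 7.7]
opening: 0.27
finger_force: 30.0
```

Request:
send_rows([
  [[0.015,0,0],[0,0,0]],
  [[0.015,0,0],[0,0,0]],
  [[0.015,0,0],[0,0,0]],
  [[0.015,0,-0.1],[0,0,0]],
  [[0.015,0,-0.25],[0,0,0]],
  [[0.015,0,-0.4],[0,0,0]],
  [[0.015,0,-0.4],[0,0,0]],
  [[0.015,0,-0.4],[0,0,0]],
], fingers=0.5)

```text
clock: 59.9
tool_pos: [0.5665, 0.0029, 0.1628]
eef_rot: [0.678, 0.736, -0.0, 0.0]
contact_force: [-0.1, 0.1, -0.3]
opening: 0.497
finger_force: 0.0
```

```bash
python3 - <<'E'
from h import *
import plant
look('w19',plant);chisels('w19',.04);s=plant.get_state()
c,T=pickle.load(open('w19.pkl','rb'))
Rz=R.from_euler('z',-BED[2]).as_matrix()[:2,:2]
x,y=fr(BED,.057,-.0236);print(x,y)
planc([(x,y,.16,YAW),(x,y,.0215,YAW,6)],reset=s)
E
```

```text
t 59.9 pos [0.5665 0.0029 0.1628] err [ 0.0081 -0.1     0.1199] rot err deg [0.02 0.01 0.01] q [-0.22  0.7   0.23  1.81 -0.24  0.66  0.23] open 0.497 F [-0.1  0.1 -0.3]
blob 2974 [[396.6, 29.5], [386.2, 155.2]] [[0.6133, 0.1306, 0.058], [0.6189, 0.0368, 0.058]]
blob 2818 [[239.9, 46.6], [246.0, 171.3]] [[0.4973, 0.1095, 0.058], [0.5036, 0.0136, 0.058]]
0.6160415053697254 0.08394806251605609
[0.255, 0.188, 0.007] [0.0, 0.0, 0.0] x3
[0.255, 0.189, 0.469] [0.0, 0.0, 0.0] x6
```

Chisel 2 has been knocked about 15 mm towards the head. I'll grip it clear of the saddle, lift a little, draw it back, and then raise it.

```bash
python3 - <<'E'
from h import *
import plant
s=plant.get_state()
x,y=fr(BED,.057,-.017);print(x,y)
planc([(x,y,.16,YAW),(x,y,.0215,YAW,6)],reset=s)
E
```

```text
0.6155009116706511 0.0905258857466181
[0.277, 0.188, 0.007] [0.0, 0.0, 0.0] x3
[0.277, 0.189, 0.469] [0.0, 0.0, 0.0] x6
```

Request:
send_rows([
  [[0.277,0.188,0],[0,0,0]],
  [[0.277,0.188,0],[0,0,0]],
  [[0.277,0.188,0],[0,0,0]],
  [[0.277,0.188,0.15],[0,0,0]],
  [[0.277,0.188,0.3],[0,0,0]],
  [[0.277,0.188,0.4],[0,0,0]],
  [[0.277,0.188,0.45],[0,0,0]],
  [[0.277,0.188,0.47],[0,0,0]],
  [[0.277,0.188,0.47],[0,0,0]],
  [[0.277,0.188,0.47],[0,0,0]],
])

```text
clock: 61.2
tool_pos: [0.6174, 0.0906, 0.0236]
eef_rot: [0.677, 0.736, 0.001, 0.001]
contact_force: [-0.0, -0.6, 0.3]
opening: 0.501
finger_force: 0.0
```

Request:
send_rows([
  [[0,0,0],[0,0,0]],
  [[0,0,0],[0,0,0]],
  [[0,0,0],[0,0,0]],
  [[0,0,0],[0,0,0]],
  [[0,0,0],[0,0,0]],
], fingers=0, newtons=45)

```text
clock: 61.82
tool_pos: [0.6169, 0.0907, 0.0229]
eef_rot: [0.677, 0.736, 0.001, 0.001]
contact_force: [-0.7, 0.2, 6.1]
opening: 0.268
finger_force: 45.0
```

Request:
send_rows([
  [[0,0,-0.03],[0,0,0]],
  [[0,0,-0.075],[0,0,0]],
  [[0,0,-0.075],[0,0,0]],
  [[-0.1,0,-0.075],[0,0,0]],
  [[-0.2,0,-0.1],[0,0,0]],
  [[-0.2,0,-0.25],[0,0,0]],
  [[-0.2,0,-0.45],[0,0,0]],
  [[-0.2,0,-0.45],[0,0,0]],
  [[-0.2,0,-0.45],[0,0,0]],
])

```text
clock: 62.95
tool_pos: [0.6205, 0.0311, 0.1568]
eef_rot: [0.677, 0.736, -0.0, -0.0]
contact_force: [0.1, -0.1, -1.9]
opening: 0.27
finger_force: 45.0
```

```bash
cat >> h.py <<'E'
TRAY=np.array([.5422,-.4172,-.4543]);TPSI=90-26.03
E
python3 - <<'E'
from h import *
import plant
look('w20',plant);s=plant.get_state();print(s['opening'],s['finger_force'])
x,y=fr(TRAY,.045,-.028);print(x,y,np.hypot(x,y))
planc([(.58,-.2,.16,75),(x,y,.1,TPSI),(x,y,.02,TPSI,4)],reset=s)
E
```

```text
t 62.95 pos [0.6205 0.0311 0.1568] err [ 0.0049 -0.0594  0.1353] rot err deg [-0.05  0.02 -0.03] q [-0.25  0.77  0.24  1.65 -0.24  0.75  0.18] open 0.27 F [ 0.1 -0.1 -1.9]
0.2644555181163276 44.99671281315386
0.5703482435693241 -0.4621074201436912 0.734057481873505
[-0.757, -0.196, -0.013] [-0.001, 0.0, 0.11] x5
-- new call
[-0.852, 0.195, 0.2] [0.0, 0.0, 0.061] x6
[-0.852, 0.195, 0.467] [0.0, 0.0, 0.061] x4
```

Request:
send_rows([
  [[-0.757,-0.196,-0.013],[0,0,0.11]],
  [[-0.757,-0.196,-0.013],[0,0,0.11]],
  [[-0.757,-0.196,-0.013],[0,0,0.11]],
  [[-0.757,-0.196,-0.013],[0,0,0.11]],
  [[-0.757,-0.196,-0.013],[0,0,0.11]],
  [[-0.757,-0.196,-0.013],[0,0,0.11]],
])

```text
clock: 63.75
tool_pos: [0.5807, -0.1991, 0.1596]
eef_rot: [0.794, 0.608, -0.0, -0.001]
contact_force: [0.8, 0.7, -1.1]
opening: 0.267
finger_force: 45.0
```

Request:
send_rows([
  [[-0.852,0.195,0.2],[0,0,0.061]],
  [[-0.852,0.195,0.2],[0,0,0.061]],
  [[-0.852,0.195,0.2],[0,0,0.061]],
  [[-0.852,0.195,0.2],[0,0,0.061]],
  [[-0.852,0.195,0.2],[0,0,0.061]],
  [[-0.852,0.195,0.2],[0,0,0.061]],
  [[-0.852,0.195,0.3],[0,0,0.061]],
  [[-0.852,0.195,0.4],[0,0,0.061]],
  [[-0.852,0.195,0.467],[0,0,0.061]],
  [[-0.852,0.195,0.467],[0,0,0.061]],
  [[-0.852,0.195,0.467],[0,0,0.061]],
])

```text
clock: 65.12
tool_pos: [0.5727, -0.4624, 0.0225]
eef_rot: [0.848, 0.53, 0.001, 0.001]
contact_force: [0.3, -0.9, -1.3]
opening: 0.268
finger_force: 45.0
```

```bash
python3 - <<'E'
from h import *
import plant
look('w21',plant);s=plant.get_state();blade('w21',.03)
x,y=fr(TRAY,.045,-.028)
planc([(x,y,-.0105,TPSI,4)],reset=s)
E
```

```text
t 65.125 pos [ 0.5727 -0.4624  0.0225] err [ 0.0024 -0.0003  0.0025] rot err deg [-0.11 -0.01 -0.03] q [ 0.5   1.09  0.27  1.31 -0.34  0.78  0.42] open 0.268 F [ 0.3 -0.9 -1.3]
blade? 7201 (318.0, 79.5) [0.0195 0.0626] [ 0.6208 -0.362   0.044 ] [ 0.5934 -0.4183  0.044 ]
blade? 653 (317.0, 167.0) [0.0088 0.0174] [ 0.5951 -0.4137  0.044 ] [ 0.5875 -0.4292  0.044 ]
[-0.001, -0.009, 0.111] [0.001, 0.0, 0.0] x4
```

Request:
send_rows([
  [[0,-0.004,0.04],[0,0,0]],
  [[0,-0.004,0.08],[0,0,0]],
  [[0,-0.004,0.1],[0,0,0]],
  [[0,-0.004,0.11],[0,0,0]],
  [[0,-0.004,0.114],[0,0,0]],
  [[0,-0.004,0.114],[0,0,0]],
  [[0,-0.004,0.114],[0,0,0]],
])

```text
clock: 66.05
tool_pos: [0.5699, -0.4612, -0.0111]
eef_rot: [0.848, 0.529, 0.0, -0.001]
contact_force: [-5.0, 5.1, 11.6]
opening: 0.268
finger_force: 45.0
```

Request:
send_rows([
  [[0,0,-0.003],[0,0,0]],
  [[0,0,-0.003],[0,0,0]],
  [[0,0,-0.003],[0,0,0]],
  [[0,0,-0.1],[0,0,0]],
  [[0,0,-0.3],[0,0,0]],
  [[0,0,-0.6],[0,0,0]],
  [[0,0,-0.6],[0,0,0]],
  [[0,0,-0.6],[0,0,0]],
  [[0,0,-0.6],[0,0,0]],
], fingers=0.45)

```text
clock: 67.18
tool_pos: [0.5697, -0.4609, 0.1653]
eef_rot: [0.848, 0.529, 0.0, -0.001]
contact_force: [-0.6, -0.3, -0.2]
opening: 0.449
finger_force: 0.0
```

```bash
python3 - <<'E'
from h import *
import plant
look('w22',plant);s=plant.get_state();blade('w22',.006)
planc([(.55,-.2,.17,75),(.5012,.0771,.16,YAW)],reset=s)
E
```

```text
t 67.175 pos [ 0.5697 -0.4609  0.1653] err [-0.0005  0.0011  0.1757] rot err deg [0.13 0.09 0.03] q [ 0.48  0.92  0.32  1.25 -0.3   1.02  0.38] open 0.449 F [-0.6 -0.3 -0.2]
blade? 1650 (319.0, 96.0) [0.0192 0.0708] [ 0.6176 -0.3618  0.02  ] [ 0.5865 -0.4254  0.02  ]
blade? 1390 (262.5, 363.0) [0.0629 0.0547] [ 0.4414 -0.6454  0.02  ] [ 0.3836 -0.6174  0.02  ]
[0.752, -0.44, -0.015] [-0.001, -0.001, -0.061] x6
-- new call
[0.85, -0.398, 0.032] [0.0, 0.001, -0.11] x6
```

Request:
send_rows([
  [[0.752,-0.44,-0.015],[0,0,-0.061]],
  [[0.752,-0.44,-0.015],[0,0,-0.061]],
  [[0.752,-0.44,-0.015],[0,0,-0.061]],
  [[0.752,-0.44,-0.015],[0,0,-0.061]],
  [[0.752,-0.44,-0.015],[0,0,-0.061]],
  [[0.752,-0.44,-0.015],[0,0,-0.061]],
])

```text
clock: 67.97
tool_pos: [0.5506, -0.2005, 0.1706]
eef_rot: [0.793, 0.609, -0.0, -0.0]
contact_force: [-0.4, -0.9, 0.6]
opening: 0.45
finger_force: 0.0
```

Request:
send_rows([
  [[0.85,-0.398,0.032],[0,0,-0.11]],
  [[0.85,-0.398,0.032],[0,0,-0.11]],
  [[0.85,-0.398,0.032],[0,0,-0.11]],
  [[0.85,-0.398,0.032],[0,0,-0.11]],
  [[0.85,-0.398,0.032],[0,0,-0.11]],
  [[0.85,-0.398,0.032],[0,0,-0.11]],
  [[0.85,-0.398,0.032],[0,0,-0.11]],
])

```text
clock: 68.85
tool_pos: [0.503, 0.073, 0.1617]
eef_rot: [0.679, 0.734, -0.0, 0.001]
contact_force: [-0.4, 0.3, 0.3]
opening: 0.448
finger_force: 0.0
```

```bash
python3 - <<'E'
from h import *
import plant
look('w23',plant);s=plant.get_state();chisels('w23',.04)
planc([(.5012,.0771,.0225,YAW,6)],reset=s)
E
```

```text
t 68.85 pos [0.503  0.073  0.1617] err [ 0.0019 -0.0041  0.0018] rot err deg [-0.06 -0.23  0.23] q [-0.38  0.64  0.24  1.99 -0.27  0.55  0.12] open 0.448 F [-0.4  0.3  0.3]
blob 1849 [[316.2, 147.0], [316.0, 253.0]] [[0.4974, 0.1089, 0.058], [0.5046, 0.0136, 0.058]]
[0.015, -0.005, 0.464] [0.0, 0.001, -0.001] x6
```

Request:
send_rows([
  [[0,0,0.15],[0,0,0]],
  [[0,0,0.3],[0,0,0]],
  [[0,0,0.4],[0,0,0]],
  [[0,0,0.44],[0,0,0]],
  [[0,0,0.464],[0,0,0]],
  [[0,0,0.464],[0,0,0]],
  [[0,0,0.464],[0,0,0]],
])

```text
clock: 69.78
tool_pos: [0.5028, 0.0761, 0.0235]
eef_rot: [0.677, 0.736, 0.001, 0.001]
contact_force: [-0.2, -0.6, 0.5]
opening: 0.453
finger_force: 0.0
```

Request:
send_rows([
  [[0,0,0],[0,0,0]],
  [[0,0,0],[0,0,0]],
  [[0,0,0],[0,0,0]],
  [[0,0,0],[0,0,0]],
  [[0,0,0],[0,0,0]],
], fingers=0)

```text
clock: 70.4
tool_pos: [0.5022, 0.0762, 0.0231]
eef_rot: [0.677, 0.736, 0.0, 0.0]
contact_force: [-0.1, 0.3, 6.9]
opening: 0.268
finger_force: 45.0
```

Request:
send_rows([
  [[0,0,-0.03],[0,0,0]],
  [[0,0,-0.075],[0,0,0]],
  [[0,0,-0.075],[0,0,0]],
  [[-0.1,0,-0.1],[0,0,0]],
  [[-0.15,0,-0.25],[0,0,0]],
  [[-0.15,0,-0.45],[0,0,0]],
  [[-0.15,0,-0.45],[0,0,0]],
  [[-0.15,0,-0.45],[0,0,0]],
])

```text
clock: 71.4
tool_pos: [0.5051, 0.0316, 0.1573]
eef_rot: [0.677, 0.736, 0.0, 0.0]
contact_force: [-0.5, -0.9, -1.7]
opening: 0.265
finger_force: 45.0
```

```bash
python3 - <<'E'
from h import *
import plant
s=plant.get_state();print(s['opening'],s['finger_force'],s['tool_pos'])
x,y=fr(TRAY,-.045,-.02);print(x,y,np.hypot(x,y))
planc([(.52,-.2,.16,75),(x,y,.1,TPSI),(x,y,.02,TPSI,4)],reset=s)
E
```

```text
0.265003355943964 44.992319885641336 [0.50508643 0.03162536 0.15726324]
0.4929877521041535 -0.41542386457786845 0.644681247583267
[-0.774, -0.014, -0.009] [0.0, 0.0, 0.11] x5
-- new call
[-0.717, 0.099, 0.2] [0.0, 0.0, 0.061] x5
[-0.717, 0.099, 0.466] [0.0, 0.0, 0.061] x4
```

Request:
send_rows([
  [[-0.774,-0.014,-0.009],[0,0,0.11]],
  [[-0.774,-0.014,-0.009],[0,0,0.11]],
  [[-0.774,-0.014,-0.009],[0,0,0.11]],
  [[-0.774,-0.014,-0.009],[0,0,0.11]],
  [[-0.774,-0.014,-0.009],[0,0,0.11]],
  [[-0.774,-0.014,-0.009],[0,0,0.11]],
])

```text
clock: 72.15
tool_pos: [0.5196, -0.199, 0.1587]
eef_rot: [0.794, 0.608, -0.0, -0.002]
contact_force: [0.4, -0.2, -1.4]
opening: 0.269
finger_force: 45.0
```

Request:
send_rows([
  [[-0.717,0.099,0.2],[0,0,0.061]],
  [[-0.717,0.099,0.2],[0,0,0.061]],
  [[-0.717,0.099,0.2],[0,0,0.061]],
  [[-0.717,0.099,0.2],[0,0,0.061]],
  [[-0.717,0.099,0.2],[0,0,0.061]],
  [[-0.717,0.099,0.2],[0,0,0.061]],
  [[-0.717,0.099,0.3],[0,0,0.061]],
  [[-0.717,0.099,0.4],[0,0,0.061]],
  [[-0.717,0.099,0.466],[0,0,0.061]],
  [[-0.717,0.099,0.466],[0,0,0.061]],
  [[-0.717,0.099,0.466],[0,0,0.061]],
])

```text
clock: 73.53
tool_pos: [0.4943, -0.416, 0.0216]
eef_rot: [0.848, 0.53, 0.001, 0.001]
contact_force: [1.2, 0.3, -1.7]
opening: 0.269
finger_force: 45.0
```

Request:
send_rows([
  [[0,0,0.03],[0,0,0]],
  [[0,0,0.06],[0,0,0]],
  [[0,0,0.08],[0,0,0]],
  [[0,0,0.095],[0,0,0]],
  [[0,0,0.103],[0,0,0]],
  [[0,0,0.103],[0,0,0]],
  [[0,0,0.103],[0,0,0]],
])

```text
clock: 74.4
tool_pos: [0.4936, -0.416, -0.0101]
eef_rot: [0.848, 0.529, 0.0, 0.0]
contact_force: [0.3, -1.1, -1.1]
opening: 0.272
finger_force: 45.0
```

Request:
send_rows([
  [[0,0,0.003],[0,0,0]],
  [[0,0,0.005],[0,0,0]],
  [[0,0,0.005],[0,0,0]],
  [[0,0,0.005],[0,0,0]],
])

```text
clock: 74.9
tool_pos: [0.4936, -0.4161, -0.0108]
eef_rot: [0.848, 0.529, 0.0, 0.001]
contact_force: [-0.8, 0.9, 5.8]
opening: 0.267
finger_force: 45.0
```

Request:
send_rows([
  [[0,0,0],[0,0,0]],
  [[0,0,0],[0,0,0]],
  [[0,0,0],[0,0,0]],
  [[0,0,-0.1],[0,0,0]],
  [[0,0,-0.3],[0,0,0]],
  [[0,0,-0.6],[0,0,0]],
  [[-0.1,0,-0.7],[0,0,0]],
  [[-0.1,0,-0.7],[0,0,0]],
  [[-0.1,0,-0.7],[0,0,0]],
  [[-0.1,0,-0.7],[0,0,0]],
], fingers=0.45)

```text
clock: 76.15
tool_pos: [0.4799, -0.4409, 0.1961]
eef_rot: [0.848, 0.53, 0.0, -0.002]
contact_force: [-0.1, 0.1, -0.0]
opening: 0.452
finger_force: 0.0
```

```bash
python3 - <<'E'
from h import *
import plant
look('w24',plant);blade('w24',.006)
wi=cv2.imread('pics/w24.png')
r=plant.snapshot('top');t=cv2.resize(r['img'][130:250,100:480],None,fx=1.6,fy=1.6)
cv2.imwrite('pics/p24.png',np.vstack([wi[:370],cv2.resize(t,(640,202))]))
E
```

```text
t 76.15 pos [ 0.4799 -0.4409  0.1961] err [-0.0131 -0.0253  0.176 ] rot err deg [ 0.16  0.12 -0.04] q [ 0.51  0.77  0.31  1.51 -0.28  0.91  0.46] open 0.452 F [-0.1  0.1 -0. ]
blade? 1747 (320.0, 72.5) [0.0226 0.0702] [ 0.538  -0.3224  0.02  ] [ 0.5073 -0.3855  0.02  ]
blade? 1485 (411.4283142089844, 73.40931701660156) [0.071  0.0199] [ 0.617  -0.3614  0.02  ] [ 0.5872 -0.4259  0.02  ]
blade? 1010 (343.4999694824219, 287.4999694824219) [0.0552 0.0544] [ 0.4554 -0.5546  0.02  ] [ 0.4323 -0.6048  0.02  ]
blade? 1757 (301.2128601074219, 356.2265625) [0.0951 0.0512] [ 0.3966 -0.6261  0.02  ] [ 0.3095 -0.668   0.02  ]
```

View pics/p24.png

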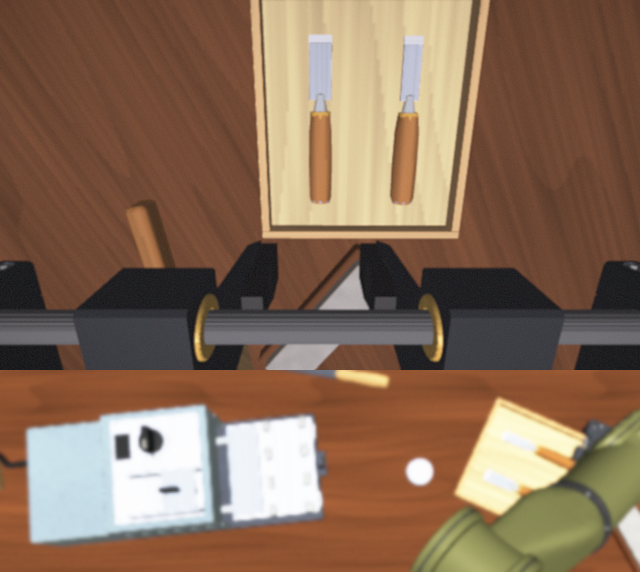

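Both chisels lie flat in the tray, at (320,120) and (407,120). The carriage is out, the shutter is closed, the selector is at rest and the arm is clear.

```bash
python3 -c "
from plant import *
print(finish_job())"
```

```text
the job is handed in; nothing more can be done
None
```

I handed in the job at about 76 s on the robot's clock: both chisels on the bench were loaded, marked and laid flat in the tray, and in the last pictures the carriage is out, the shutter closed and the reset switch at rest. The hand-in gave no verdict, so whether it passed is not confirmed.

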